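# Square a frame moulding in the mitre box

## Robot

A 6-joint arm with a two-finger parallel gripper is mounted at the origin on the work surface. World frame = base frame: x ahead of the robot, y to its left, z up, the work surface at z = 0. Lengths are in m, angles in rad, forces in N, time in s.
With the tool pointing down it reaches from about 0.25 to 0.725 m from the base axis. Payload 9.7 kg.
Tool frame: the origin (TCP) lies midway between the tips of the shut fingers; the grasp point (between the pads) lies 19 mm behind it (r.grip_depth is the distance from the TCP to the grasp point, in m); x points along the fingers, y is the direction in which the jaws open and shut, and the axes are right-handed (so a half turn about x gives the same grasp; the last joint's range is limited). The gripper opens to 85 mm and grips with 20 to 120 N. Pads are 22 mm wide; open, the fingers measure 114 mm over their backs; the gripper's body (76 mm by 85 mm) begins 54 mm behind the grasp point. The pads swing forward as they close: fully open they stand 13 mm farther back than shut.
Start: joints at [-1.283, 0.087, 0.176, 1.66, 0, 1.571], TCP at [0.156, -0.527, 0.231] pointing down, gripper open.
Joint ranges: [-3.13, 3.13], [-0.85, 1.81], [-1.15, 1.24], [-2.2, 2.28], [-1.44, 1.52], [-3.14, 3.14]. Speed limits (rad/s): [2.22, 2.22, 2.57, 3.14, 3.14, 3.14].

## Interface

Orientations are given as a rotation vector (axis times angle).
In Python, from bench import r gives the robot as it stands.
- The arm moves only by the tool carry_out, never from a script. Its argument "deltas" is text: rows parted by semicolons, each of 7 numbers parted by spaces: the shift along the tool's x, y, z in mm, then the turn, a rotation vector about the tool's x, y, z in rad, then the closure in counts, from 0 (fully open) to 255 (shut). In form: tx ty tz rx ry rz hand; .... A call has 1 to 8 rows; each row is the pose to reach, as a shift and turn from the pose commanded when the call began, along the tool's axes at that moment; what a row does not reach only later rows make up. A row lasts 1/12 s, in which the tool goes at most 41.7 mm and 7.16 degrees, less where a joint would pass 70% of its speed; a pose out of reach is approached as far as the arm can. A call with a gripper value outside its range is refused whole. The fingers move at their own pace and stop on an object; "force" is the grip in N (left out, the last holds). Time passes only in rows, so rows that repeat a pose let the fingers close. It gives the time, the measured TCP pose, the force and the opening at its end, in the units of the state.
- r.read_state(): the state, without advancing time (a new reading comes with each control period).
- r.capture(name): name is "side" or "top"; returns a dict with "img" (384x512x3 uint8, red, green, blue), "vfov" (degrees; the focal length in pixels is half the picture's height over the tangent of half this angle, whatever the lens; pixels are square), "cx", "cy" (the principal point, pixels), "world_to_cam" (4x4, takes a point from world to camera coordinates). Camera axes: x right, y down, z forward; pixel columns grow to the right and rows downward; lengths in m; the calibration is good to about 2 mm. A picture is of the moment at which its call begins. There is no depth.
- r.sign_off(): hands the job in, once; it reports no verdict.
The state is a dict: "time_s": time; "qpos": joint angles; "qd": joint speeds; "tau": joint torques, N m; "ee_pos": TCP position; "eef_rot": TCP orientation; "ft_force": force on the tool from outside, world axes, zero at the start; "ft_torque": the same for the moment, N m; "grip_width": finger opening in m.
Only numpy, scipy, OpenCV 4.12 (cv2) and the standard library are available. Lean on these libraries where they do the work, as an engineer would, in place of code of your own. Each camera call takes 0.05 s, during which the arm holds its last target.

## Task

Get the length of picture-frame moulding ready for sawing in the mitre box: keeping it flat on the bed, push it back at one end and then the other until its tall back edge is pressed firmly home and flush along the fence, both ends. Then slide it along the fence to the left until its end butts against the length stop, and leave it lying there flush with the fence and touching the stop. Push gently, like a fingertip: the finished edges of the soft wood bruise if jammed against fence or stop, and leave the saw, glue bottle and mug alone.

Things in the scene. Friction and masses are not known exactly. Their poses are not given: they have to be found in the camera images.
- moulding: Loose brown wood moulding lying on the bed, 300 long (its y), 32 wide (its x), about 0.11 kg. Origin: centre of underside. Back half (x 0 to +16) is 22 high; its flat back face (x = +16) goes against the fence. Front lip (x -16 to 0) is 13 high; push on its front face (x = -16), fingertips 3 to 9 above the bed. Over 15 N on fence or stop bruises it.
- moulding_left (a point): Left end (y = +150) of the moulding's back face (x = +16), 11 above its underside. Axes as the moulding's. Pushed at one place the moulding slides but also turns, so the other end lags or swings away: push alternately at both sides of the front post, some 60 to 90 from the moulding's middle, until neither end moves.
- moulding_right (a point): Right end (y = -150) of the moulding's back face (x = +16), 11 above its underside. Axes as the moulding's. To seat the moulding on fence or stop, come up slowly, lean on it with 8 to 12 N of level push and hold that for half a second; at least 4 N must reach the fence, 2 N the stop. Bearing down on it wastes the push as friction on the bed.
- mitre_box: Mitre box, fixed: flat metal bed 200 (its x, -95 to +105) by 500 (its y), top 30 above the table. Origin: on the table, under the bed; x towards the fence (its face is at x = +45), y left along it. Two upright saw-guide posts on the line y = 0, at x = -78 (in front of the moulding) and x = +88 (behind the fence), 22 wide, 110 above the bed: keep the gripper clear of them.
- fence: The rail: metal fence fixed on the bed, two halves with a 14 saw gap between; overall 494 long (its y), 34 high above the bed, 12 thick. Origin: on the bed top in the line of the front face, mid saw gap; x is normal to the face, pointing into the fence (away from the workpiece), y left along the face. The moulding's two back-face points have x = 0 here when flush.
- stop: Length stop, fixed at the left part of the fence: dark steel block 30 wide (its y), 34 deep, 26 high on the bed against the fence, brass thumbscrew on top (54 above the bed). Origin: on the bed top in the line of the fence's front face, mid width; axes as the fence's. The moulding's left end butts on its face at y = -15, which is 20 to 105 away at the start.
- backsaw: Small saw with brass back and dark handle, 360 long, lying on the table left of the mitre box. Origin on the table under the blade. Leave alone.
- glue: White glue bottle, 54 across, 150 high, upright on the table right of the mitre box. Leave alone.
- mug: Blue mug, 76 across, 90 high, on the table right of the mitre box. Leave alone.

How it is judged:
On the way, in this order (a step that is already met when the one before it is completed fails the run):
1. the moulding is pressed firmly home: both ends of its back face within 1.5 mm of the fence while it bears on the fence with more than 4 N for 0.2 s (x of each of moulding_left, moulding_right in the frame of fence above -0.0015 m and contact force between moulding and fence above 4 N), for 0.2 s.
2. slid along the fence (both ends within 4 mm of it), its left end bears on the stop with more than 2 N for 0.2 s (x of each of moulding_left, moulding_right in the frame of fence above -0.004 m and contact force between moulding and stop above 2 N), for 0.2 s.
At the end, for the whole second after the job is handed in: The moulding lies still, flat on the bed, both ends of its back face within 1.5 mm of the fence and its left end within 2 mm of the length stop (x of each of moulding_left, moulding_right in the frame of fence above -0.0015 m and y of moulding_left in the frame of stop above -0.017 m and z of moulding in the frame of fence below 0.002 m and linear speed of moulding below 0.005 m/s); the robot touches nothing.
It fails at once if the moulding is pressed on the fence with more than 15 N (contact force between moulding and fence above 15 N).
It fails at once if the moulding is pressed on the stop with more than 15 N (contact force between moulding and stop above 15 N).
It fails at once if the moulding is lifted more than 8 mm off the bed (z of moulding in the frame of fence above 0.008 m).
It fails at once if saw, glue bottle or mug is moved more than 20 mm (distance of any of backsaw, glue, mug from where it was at the start of the episode above 0.02 m).
It also fails if it takes over 72 s, if anything falls off the work surface, if the arm or the gripper's body presses on something with over 40 N, if the wrist force passes 120 N, or if a joint passes its speed limit or range.

## Working session

There is one attempt and no reset: what is moved stays moved. The work goes in short steps, Python scripts to look and compute and a tool call to move; the robot and the scene stay as the last step left them, time stands still between calls to the robot, and variables do not carry over. Pictures are saved under pics/ and viewed, and the job is handed in when it is done.

Besides the shell and the picture viewer there is one more tool, called after "Emit:" in YAML: its name, and indented under it one key for each argument. carry_out: Moves the arm, as the interface text tells. Its arguments: {"type":"object","properties":{"deltas":{"type":"string"},"force":{"type":"number"}},"required":["deltas"]}

```bash
mkdir -p pics; ls; python3 - <<'E'
from bench import r
import cv2,json,numpy as np
s=r.read_state(); print({k:np.round(v,4).tolist() for k,v in s.items()})
for n in("side","top"):
    c=r.capture(n); print(n,c["vfov"],c["cx"],c["cy"],np.round(c["world_to_cam"],4).tolist())
    cv2.imwrite(f"pics/{n}0.png",cv2.resize(c["img"][:,:,::-1],None,fx=1.5,fy=1.5,interpolation=cv2.INTER_CUBIC))
    np.savez(f"{n}0.npz",**c)
E
```

```text
pics
{'time_s': 0.0, 'qpos': [-1.283, 0.0875, 0.1751, 1.6598, -0.0, 1.5708], 'qd': [-0.0019, -0.0022, -0.002, 0.0005, 0.0007, -0.0008], 'tau': [-0.0015, -52.0389, 46.4805, 0.0162, -0.0, -0.0], 'ee_pos': [0.1561, -0.5272, 0.2306], 'eef_rot': [2.0673, 0.301, -2.0677], 'ft_force': [0.3027, -0.5093, 0.2187], 'ft_torque': [-0.0256, 0.0099, 0.0452], 'grip_width': 0.0854}
side 45.38461566827487 247.47801959240297 189.64488110070602 [[-0.9175, -0.3975, -0.0094, 0.5008], [-0.2714, 0.6434, -0.7158, 0.2062], [0.2906, -0.6542, -0.6983, 1.0107], [0.0, 0.0, 0.0, 1.0]]
top 49.79662699827992 255.30127659534213 190.59972885349856 [[-0.0093, -1.0, 0.0005, 0.0183], [-0.9781, 0.009, -0.2081, 0.5467], [0.2081, -0.0024, -0.9781, 1.2328], [0.0, 0.0, 0.0, 1.0]]
```

View pics/side0.png

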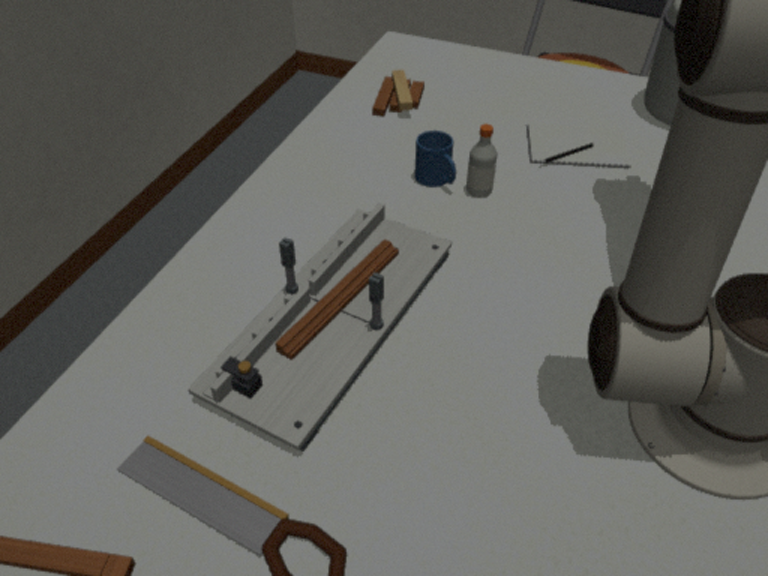

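View pics/top0.png

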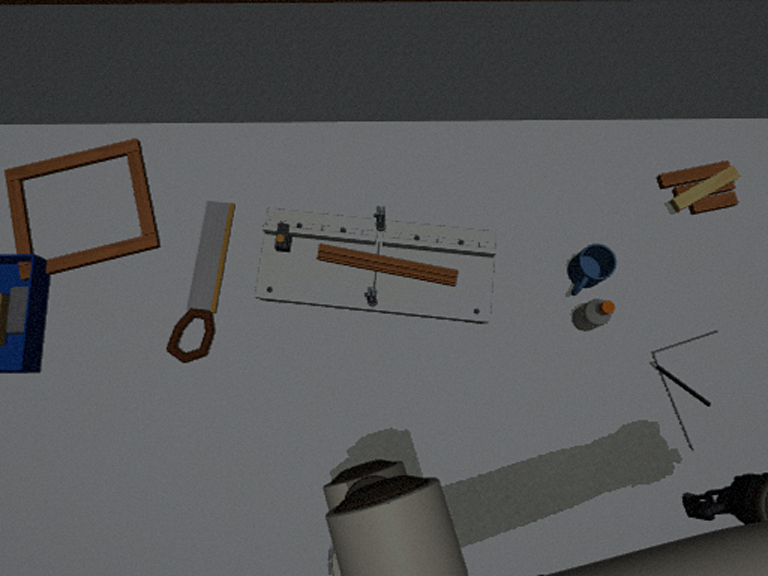

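```bash
cat > h.py <<'E'
import numpy as np,cv2
def ray(c,u,v):
    f=192/np.tan(np.radians(float(c["vfov"]))/2); T=c["world_to_cam"]
    d=np.array([(u-c["cx"])/f,(v-c["cy"])/f,1]); R=T[:3,:3]
    return -R.T@T[:3,3], R.T@d
def onz(c,u,v,z):
    o,d=ray(c,u,v); return o+d*(z-o[2])/d[2]
def proj(c,P):
    f=192/np.tan(np.radians(float(c["vfov"]))/2); T=c["world_to_cam"]
    p=T[:3,:3]@np.asarray(P,float)+T[:3,3]; return np.array([c["cx"]+f*p[0]/p[2],c["cy"]+f*p[1]/p[2]])
def crop(c,x0,y0,x1,y1,s,name):
    im=c["img"][y0:y1,x0:x1,::-1].astype(float)
    im=np.clip(255*(im/max(1,np.percentile(im,99.5)))**.7,0,255).astype(np.uint8)
    cv2.imwrite("pics/"+name,cv2.resize(im,None,fx=s,fy=s,interpolation=cv2.INTER_CUBIC))
E
python3 - <<'E'
from h import *
t=np.load("top0.npz");s=np.load("side0.npz")
crop(t,165,130,340,220,4.5,"t1.png")
crop(s,120,130,310,310,3.3,"s1.png")
E
```

```text
(no output)
```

View pics/t1.png

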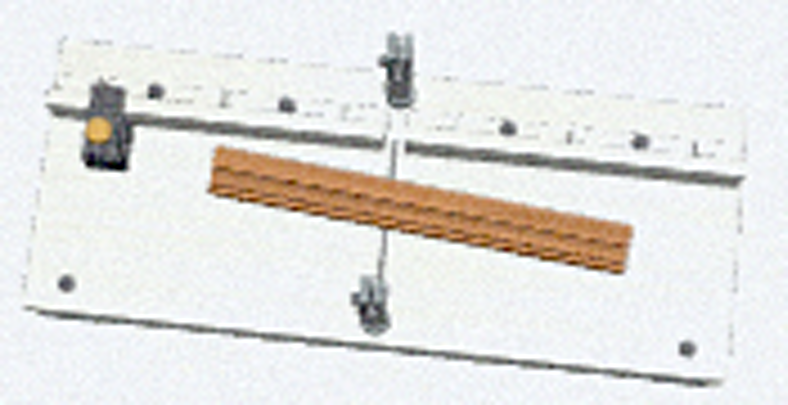

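View pics/s1.png

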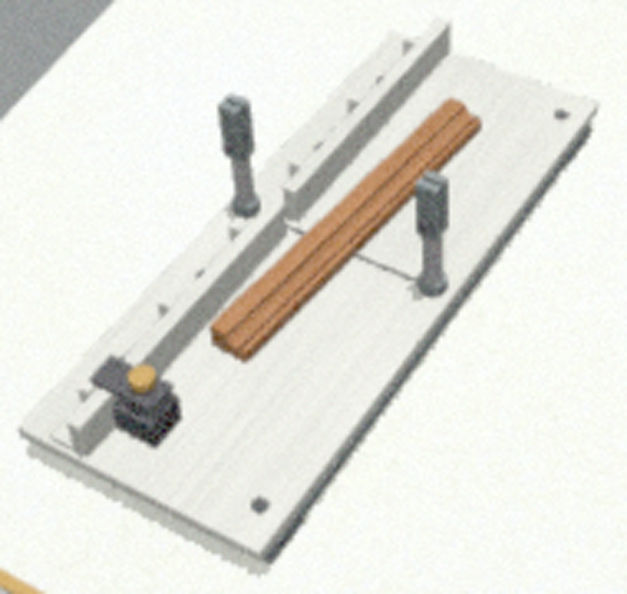

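```bash
cat > fit.py <<'E'
from h import *
from scipy.optimize import least_squares
t=np.load("top0.npz");s=np.load("side0.npz")
cv=lambda p,k,ox,oy:((p[0]+.5)/k-.5+ox,(p[1]+.5)/k-.5+oy)
T=lambda *p:(t,cv(p,4.5,165,130)); S=lambda *p:(s,cv(p,3.3,120,130))
box=[((-95,250,30),T(25,307)),((-95,-250,30),T(720,379)),((45,247,64),T(50,104)),((45,-247,64),T(743,178)),((45,7,64),T(385,140)),((45,-7,64),T(405,142)),
((-95,250,30),S(265,550)),((-95,-250,30),S(597,105)),((105,250,30),S(22,432)),((45,-247,64),S(449,23)),((45,-7,64),S(287,187))]
mo=[((16,150,52),T(217,147)),((16,-150,52),T(633,227)),((-16,150,43),T(209,192)),((-16,-150,43),T(625,270)),
((16,-150,52),S(456,98)),((16,150,52),S(212,330)),((-16,150,43),S(248,345)),((-16,-150,43),S(482,122))]
def fit(pts):
    def res(p):
        c_,s_=np.cos(p[2]),np.sin(p[2]); o=[]
        for L,(c,uv) in pts:
            L=np.array(L)/1000; P=[p[0]+c_*L[0]-s_*L[1],p[1]+s_*L[0]+c_*L[1],L[2]]
            o+=list(proj(c,P)-uv)
        return np.array(o)
    q=least_squares(res,[.4,0,0]); print(np.round(q.x,4),np.round(q.fun.reshape(-1,2),1).tolist()); return q.x
if __name__=="__main__":
    b=fit(box);m=fit(mo)
    c_,s_=np.cos(b[2]),np.sin(b[2]);R=np.array([[c_,-s_],[s_,c_]])
    print("moulding in box",R.T@(m[:2]-b[:2]),m[2]-b[2])
    for y in(.15,-.15):
        w=m[:2]+np.array([[np.cos(m[2]),-np.sin(m[2])],[np.sin(m[2]),np.cos(m[2])]])@[.016,y]
        print(R.T@(w-b[:2])-[.045,0])
    # stop face
    for p in [(131,123),(127,170)]:
        c,uv=T(*p);print("stop px on z .056:",R.T@(onz(c,*uv,.056)[:2]-b[:2]))
    for p in [(181,413),(150,442)]:
        c,uv=S(*p)
        for z in (.056,.03):print("stop side",z,R.T@(onz(c,*uv,z)[:2]-b[:2]))
E
python3 fit.py
```

```text
[ 0.5981  0.0272 -0.1096] [[-0.8, 0.2], [2.1, -0.2], [-1.2, 0.2], [0.7, -1.1], [-0.2, -0.5], [-0.2, -0.5], [-0.7, 1.1], [0.3, -0.9], [-1.2, -1.0], [0.3, -0.5], [2.7, 1.7]]
[ 0.5961  0.0039 -0.2063] [[-0.0, -0.3], [0.5, -0.1], [-0.1, -0.1], [0.2, 0.6], [-1.0, -0.4], [-0.2, -1.4], [-0.1, 2.6], [1.0, -0.7]]
moulding in box [ 0.00053571 -0.02335331] -0.09661764805944019
[-0.0140688   0.12440363]
[-0.04300902 -0.17419721]
stop px on z .056: [0.04008324 0.18621182]
stop px on z .056: [0.00573891 0.18450791]
stop side 0.056 [0.00156614 0.19979083]
stop side 0.03 [0.01622823 0.1850319 ]
stop side 0.056 [0.00516307 0.22891164]
stop side 0.03 [0.01994177 0.21509675]
```

```bash
cat > plan.py <<'E'
from h import *
from scipy.spatial.transform import Rotation as Ro
B=np.array([.5981,.0272]);a=-.1096
Rb=np.array([[np.cos(a),-np.sin(a)],[np.sin(a),np.cos(a)]])
def world(bx,by): return B+Rb@[bx,by]
def inbox(p): return Rb.T@(np.asarray(p)[:2]-B)
def delta(st,bx,by,z,sgn=None):
    R=Ro.from_rotvec(st["eef_rot"]); 
    ex=np.array([0,0,-1.]); ey=np.r_[Rb[:,1],0]
    best=None
    for sg in(1,-1):
        G=Ro.from_matrix(np.c_[ex,sg*ey,np.cross(ex,sg*ey)]); rv=(R.inv()*G).as_rotvec()
        if best is None or np.linalg.norm(rv)<np.linalg.norm(best): best=rv
    d=R.inv().apply(np.r_[world(bx,by),z]-st["ee_pos"])*1000
    return d.round(1),best.round(3)
E
python3 - <<'E'
from plan import *
from bench import r
st=r.read_state()
print(Ro.from_rotvec(st["eef_rot"]).as_matrix().round(3))
for z in(.25,):print(delta(st,-.025,-.023,z))
t=np.load("top0.npz")
for p in((400,208),(393,178)):print(onz(t,*p,.1))
E
```

```text
[[-0.     0.284 -0.959]
 [ 0.001 -0.959 -0.284]
 [-1.    -0.001 -0.   ]]
(array([ -18.9, -394.6, -549.3]), array([0.397, 0.   , 0.001]))
[ 0.48070496 -0.41851187  0.1       ]
[ 0.57307741 -0.40483926  0.1       ]
```

```bash
python3 - <<'E'
from plan import *
from bench import r
print(delta(r.read_state(),-.05,-.105,.25))
E
```

```text
(array([ -19. , -328.7, -494.5]), array([0.397, 0.   , 0.001]))
```

Emit:
carry_out:
  deltas: "-19 -20 -30 0.05 0 0 255;-19 -41 -62 0.1 0 0 255;-19 -63 -94 0.15 0 0 255;-19 -84 -127 0.2 0 0 255;-19 -106 -159 0.25 0 0 255;-19 -127 -192 0.3 0 0 255;-19 -149 -224 0.35 0 0 255;-19 -170 -256 0.397 0 0 255"
  force: 40

```text
time_s: 0.77
ee_pos: [0.354, -0.2899, 0.2502]
eef_rot: [-2.164, 0.121, 2.164]
ft_force: [0.3, -0.5, 0.2]
grip_width: -0.0003
```

```bash
python3 - <<'E'
from plan import *
from bench import r
s=r.read_state();print(s["time_s"],s["ee_pos"],s["ft_force"],delta(s,-.05,-.105,.25))
E
```

```text
0.7667 [ 0.35400689 -0.28992277  0.25015237] [ 0.32670569 -0.52685351  0.22214706] (array([ 2.000e-01, -2.373e+02, -1.574e+02]), array([-0.002,  0.   ,  0.   ]))
```

Emit:
carry_out:
  deltas: "0 -33 -22 0 0 0 255;0 -66 -44 0 0 0 255;0 -99 -66 0 0 0 255;0 -132 -88 0 0 0 255;0 -165 -110 0 0 0 255;0 -198 -132 0 0 0 255;0 -231 -154 0 0 0 255;0 -237 -157.4 0 0 0 255"

```text
time_s: 1.43
ee_pos: [0.5381, -0.0692, 0.2488]
eef_rot: [-2.165, 0.113, 2.168]
ft_force: [0.2, -0.5, 0.6]
grip_width: 0.0001
```

```bash
python3 - <<'E'
from plan import *
from bench import r
s=r.read_state();print(s["time_s"],s["ee_pos"],s["ft_force"],delta(s,-.05,-.105,.08))
c=r.capture("side");crop(c,120,60,380,310,2.4,"s2.png")
c=r.capture("top");crop(c,165,120,340,260,4.2,"t2.png")
E
```

```text
1.4333 [ 0.53814933 -0.06916252  0.24882018] [ 0.20848652 -0.48362497  0.63921944] (array([168.8,   2.9,   0.8]), array([0.004, 0.001, 0.001]))
```

View pics/s2.png

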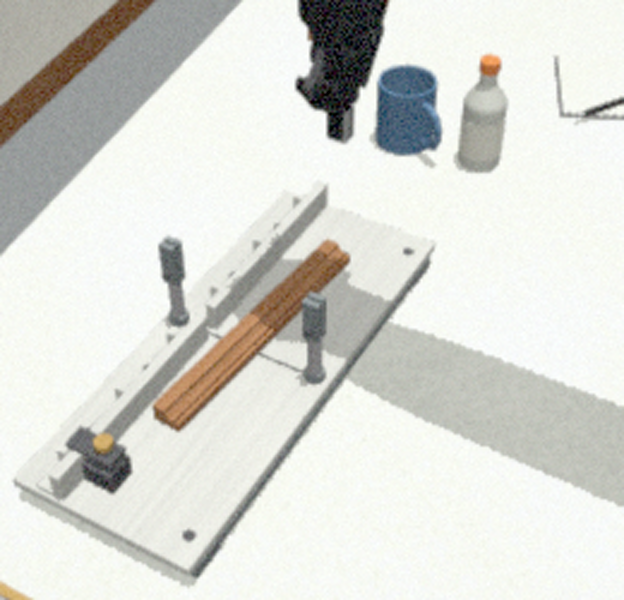

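View pics/t2.png

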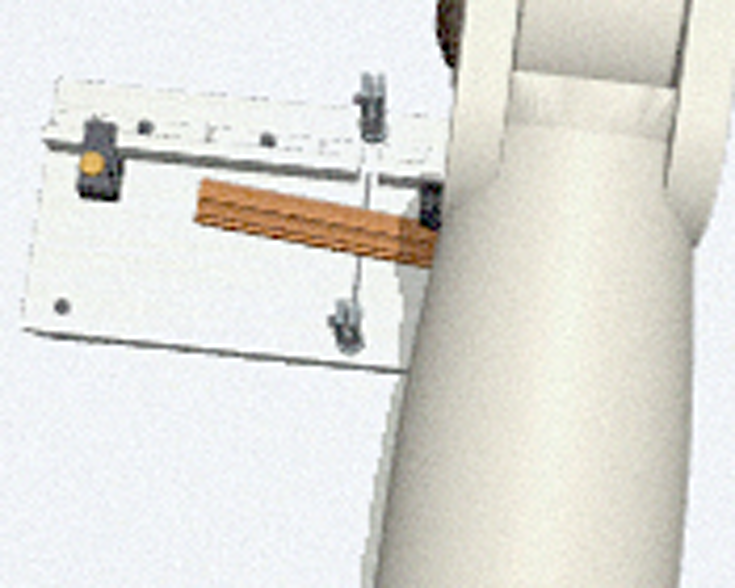

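The side view shows the shut fingertip at about (340,135), high above the right half of the moulding. The arm hides part of the top view, but the wrist is well above the posts. Going down in front of the moulding's right half.

Emit:
carry_out:
  deltas: "40 0 0 0.004 0 0 255;80 1 0 0.004 0 0 255;120 2.9 0.8 0.004 0 0 255;158 2.9 0.8 0.004 0 0 255;168.8 2.9 0.8 0.004 0 0 255;168.8 2.9 0.8 0.004 0 0 255"

```text
time_s: 2.03
ee_pos: [0.532, -0.0768, 0.0788]
eef_rot: [-2.156, 0.124, 2.168]
ft_force: [-0.1, 0.0, 0.3]
grip_width: 0.0001
```

```bash
python3 - <<'E'
from plan import *
from bench import r
s=r.read_state();print(s["time_s"],s["ee_pos"],inbox(s["ee_pos"]),s["ft_force"],delta(s,-.05,-.105,.036))
c=r.capture("side");crop(c,180,110,310,230,4.5,"s3.png")
E
```

```text
2.0333 [ 0.53201106 -0.07683305  0.07884126] [-0.05431319 -0.1106377 ] [-0.11531696  0.03904933  0.28111323] (array([42.8, -5.7, -4.5]), array([-0.005,  0.005,  0.   ]))
```

View pics/s3.png

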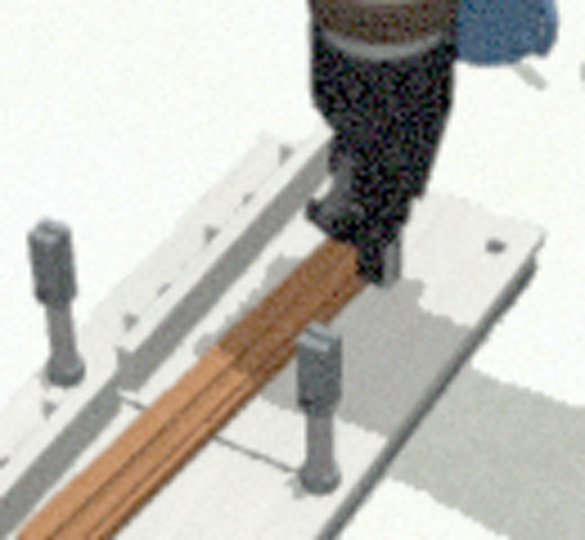

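Emit:
carry_out:
  deltas: "25 0 0 0 0 0 255;40 0 0 0 0 0 255;42 0 0 0 0 0 255;42 0 0 0 0 0 255;42 0 0 0 0 0 255;42 0 0 0 0 0 255"

```text
time_s: 2.58
ee_pos: [0.5357, -0.0764, 0.0418]
eef_rot: [-2.167, 0.123, 2.16]
ft_force: [0.7, 0.2, -0.1]
grip_width: 0.0002
```

```bash
cat > st.py <<'E'
from plan import *
from bench import r
import sys
s=r.read_state();print(round(s["time_s"],2),s["ee_pos"].round(4) if hasattr(s["ee_pos"],'round') else s["ee_pos"],"box mm",(inbox(s["ee_pos"])*1000).round(1),"F box",(Rb.T@np.asarray(s["ft_force"])[:2]).round(2),"Fz",round(s["ft_force"][2],2))
if len(sys.argv)>3: print(delta(s,*map(float,sys.argv[1:4])))
E
python3 st.py -.03 -.105 .036
```

```text
2.58 [ 0.5357 -0.0764  0.0418] box mm [ -50.7 -109.8] F box [0.63 0.28] Fz -0.11
(array([  5.9,  -4.8, -20.6]), array([-0.004, -0.003, -0.   ]))
```

Emit:
carry_out:
  deltas: "5 -1 0 0 0 0 255;5 -2 -2 0 0 0 255;5 -3 -4 0 0 0 255;5 -4 -6 0 0 0 255;5 -4 -8 0 0 0 255;5 -4 -10 0 0 0 255;5 -4 -11 0 0 0 255;5 -4 -11 0 0 0 255"

```text
time_s: 3.25
ee_pos: [0.5461, -0.0734, 0.0345]
eef_rot: [-2.163, 0.122, 2.163]
ft_force: [0.5, 1.4, 0.6]
grip_width: -0.0002
```

```bash
python3 st.py -.0094 -.105 .037
```

```text
3.25 [ 0.5461 -0.0734  0.0345] box mm [ -40.7 -105.6] F box [0.33 1.44] Fz 0.58
(array([ -2.5,  -0.7, -31.3]), array([-0.004, -0.   , -0.   ]))
```

Emit:
carry_out:
  deltas: "-1 0 -2 0 0 0 255;-1.5 0 -4 0 0 0 255;-1.5 0 -6 0 0 0 255;-1.5 0 -8 0 0 0 255;-1.5 0 -10 0 0 0 255;-1.5 0 -12 0 0 0 255;-1.5 0 -14 0 0 0 255;-1.5 0 -16 0 0 0 255"

```text
time_s: 3.92
ee_pos: [0.562, -0.0752, 0.036]
eef_rot: [-2.163, 0.123, 2.163]
ft_force: [-1.5, -0.0, 1.0]
grip_width: 0.0001
```

```bash
python3 st.py -.0094 -.105 .037
```

```text
3.92 [ 0.562  -0.0752  0.036 ] box mm [ -24.7 -105.7] F box [-1.51 -0.21] Fz 1.03
(array([ -1. ,  -0.8, -15.3]), array([-0.004,  0.   ,  0.   ]))
```

Force has risen to about 1.5 N, so the tip is touching and pushing.

Emit:
carry_out:
  deltas: "0 0 -1.5 0 0 0 255;0 0 -3 0 0 0 255;0 0 -4.5 0 0 0 255;0 0 -6 0 0 0 255;0 0 -7.5 0 0 0 255;0 0 -9 0 0 0 255;0 0 -10.5 0 0 0 255;0 0 -12 0 0 0 255"

```text
time_s: 4.58
ee_pos: [0.5738, -0.0765, 0.036]
eef_rot: [-2.163, 0.123, 2.163]
ft_force: [-0.7, -0.1, 0.7]
grip_width: -0.0001
```

```bash
python3 st.py -.0094 -.105 .037; python3 - <<'E'
from plan import *
from bench import r
c=r.capture("side");crop(c,120,120,310,300,3.3,"s4.png")
E
```

```text
4.58 [ 0.5738 -0.0765  0.036 ] box mm [ -12.8 -105.7] F box [-0.7  -0.17] Fz 0.66
(array([-1. , -0.7, -3.4]), array([-0.004,  0.   ,  0.   ]))
```

View pics/s4.png

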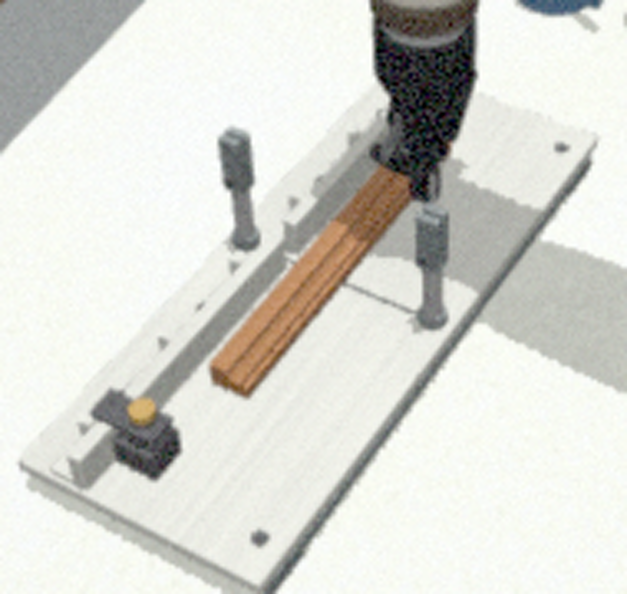

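Emit:
carry_out:
  deltas: "0 0 -1.5 0 0 0 255;0 0 -3 0 0 0 255;0 0 -4.5 0 0 0 255;0 0 -5.5 0 0 0 255;0 0 -5.5 0 0 0 255;0 0 -5.5 0 0 0 255"

```text
time_s: 5.13
ee_pos: [0.5793, -0.0771, 0.0359]
eef_rot: [-2.163, 0.123, 2.163]
ft_force: [-0.4, 0.1, -0.3]
grip_width: -0.0002
```

```bash
python3 st.py -.05 -.105 .037
```

```text
5.13 [ 0.5793 -0.0771  0.0359] box mm [  -7.3 -105.8] F box [-0.36  0.06] Fz -0.3
(array([-1.1, -0.6, 42.7]), array([-0.004, -0.   ,  0.   ]))
```

Emit:
carry_out:
  deltas: "0 0 20 0 0 0 255;0 0 35 0 0 0 255;-20 0 38 0 0 0 255;-60 0 38 0 0 0 255;-100 0 38 0 0 0 255;-140 0 38 0 0 0 255;-165 -10 38 0 0 0 255;-165 -50 38 0 0 0 255"

```text
time_s: 5.8
ee_pos: [0.5472, -0.0431, 0.2077]
eef_rot: [-2.182, 0.078, 2.161]
ft_force: [1.3, 0.0, -0.3]
grip_width: -0.0002
```

Emit:
carry_out:
  deltas: "0 -40 0 0 0 0 255;0 -80 0 0 0 0 255;0 -115 0 0 0 0 255;0 -124 0 0 0 0 255;0 -124 0 0 0 0 255;0 -124 0 0 0 0 255;0 -124 0 0 0 0 255"

```text
time_s: 6.38
ee_pos: [0.5539, 0.0011, 0.2025]
eef_rot: [-2.188, -0.027, 2.19]
ft_force: [0.3, 0.0, 0.6]
grip_width: 0.0001
```

```bash
python3 st.py -.045 .068 .037;python3 - <<'E'
from plan import *
from bench import r
c=r.capture("side");crop(c,120,60,330,300,2.5,"s5.png")
E
```

```text
6.38 [0.5539 0.0011 0.2025] box mm [-41.1 -30.7] F box [0.31 0.04] Fz 0.56
(array([169.8, -91.1,  -5.2]), array([0.089, 0.004, 0.045]))
```

View pics/s5.png

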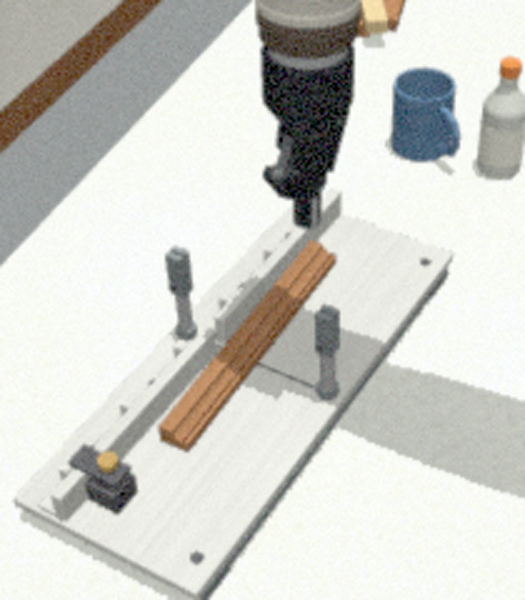

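```bash
python3 - <<'E'
from bench import r
import numpy as np
s=r.read_state();print(np.round(s["qpos"],3),np.round(s["qd"],3))
E
```

```text
[-0.021  0.088  0.121  1.605  0.045  3.141] [-0.002 -0.004 -0.002  0.001 -0.001  0.001]
```

Emit:
carry_out:
  deltas: "0 0 0 0 0 0 255;0 0 0 0 0 0 255;0 0 0 0 0 0 255"

```text
time_s: 6.68
ee_pos: [0.5539, 0.0014, 0.2027]
eef_rot: [-2.188, -0.028, 2.19]
ft_force: [-0.4, 0.3, -0.4]
grip_width: 0.0001
```

```bash
python3 - <<'E'
from bench import r
import numpy as np
s=r.read_state();print(np.round(s["qpos"],3),np.round(s["qd"],3))
E
python3 st.py -.045 .068 .2
```

```text
[-0.021  0.088  0.121  1.605  0.045  3.141] [ 0.002 -0.001  0.002 -0.001  0.    -0.001]
6.68 [0.5539 0.0014 0.2027] box mm [-41.1 -30.5] F box [-0.39  0.22] Fz -0.41
(array([  7.2, -98.3,  -5. ]), array([0.09 , 0.003, 0.045]))
```

Joint 6 has reached its range limit (3.14), so I'm taking the equivalent half turn about the tool axis while still high above the bed.

Emit:
carry_out:
  deltas: "0 0 0 -0.12 0 0 255;0 0 0 -0.24 0 0 255;0 0 0 -0.36 0 0 255;0 0 0 -0.48 0 0 255;0 0 0 -0.6 0 0 255;0 0 0 -0.72 0 0 255;0 0 0 -0.84 0 0 255;0 0 0 -0.96 0 0 255"

```text
time_s: 7.35
ee_pos: [0.5539, 0.0015, 0.2028]
eef_rot: [1.683, 0.89, -1.645]
ft_force: [-0.7, -0.3, -0.7]
grip_width: 0.0001
```

Emit:
carry_out:
  deltas: "0 0 0 -0.12 0 0 255;0 0 0 -0.24 0 0 255;0 0 0 -0.36 0 0 255;0 0 0 -0.48 0 0 255;0 0 0 -0.6 0 0 255;0 0 0 -0.72 0 0 255;0 0 0 -0.84 0 0 255;0 0 0 -0.96 0 0 255"

```text
time_s: 8.02
ee_pos: [0.5539, 0.0015, 0.2028]
eef_rot: [0.993, 1.376, -0.932]
ft_force: [0.4, -0.1, -0.2]
grip_width: 0.0003
```

Emit:
carry_out:
  deltas: "0 0 0 -0.12 0 0 255;0 0 0 -0.24 0 0 255;0 0 0 -0.36 0 0 255;0 0 0 -0.48 0 0 255;0 0 0 -0.6 0 0 255;0 0 0 -0.72 0 0 255;0 0 0 -0.84 0 0 255;0 0 0 -0.96 0 0 255"

```text
time_s: 8.68
ee_pos: [0.5539, 0.0015, 0.2028]
eef_rot: [0.252, 1.566, -0.181]
ft_force: [-0.6, -0.7, -0.0]
grip_width: -0.0001
```

```bash
python3 st.py -.045 .068 .2
```

```text
8.68 [0.5539 0.0015 0.2028] box mm [-41.2 -30.4] F box [-0.52 -0.79] Fz -0.01
(array([  7.3,  96.2, -20. ]), array([-0.166, -0.009, -0.044]))
```

Emit:
carry_out:
  deltas: "0 32 -7 -0.08 -0.005 -0.02 255;0 64 -14 -0.166 -0.009 -0.044 255;4 90 -19 -0.166 -0.009 -0.044 255;4 96 -20 -0.166 -0.009 -0.044 255;4 96 -20 -0.166 -0.009 -0.044 255;4 96 -20 -0.166 -0.009 -0.044 255;4 96 -20 -0.166 -0.009 -0.044 255"

```text
time_s: 9.27
ee_pos: [0.5613, 0.0985, 0.2033]
eef_rot: [0.091, 1.569, -0.091]
ft_force: [0.4, -0.1, -0.4]
grip_width: 0.0001
```

```bash
python3 st.py -.045 .068 .037;python3 - <<'E'
from plan import *
from bench import r
c=r.capture("side");crop(c,120,60,330,300,2.5,"s6.png");np.savez("side6.npz",**c)
print(np.round(r.read_state()["qpos"],2))
E
```

```text
9.27 [0.5613 0.0985 0.2033] box mm [-44.4  66.8] F box [ 0.43 -0.08] Fz -0.36
(array([166.3,   1.1,  -0.6]), array([-0.006, -0.   , -0.   ]))
[0.17 0.13 0.16 1.61 0.   0.29]
```

View pics/s6.png

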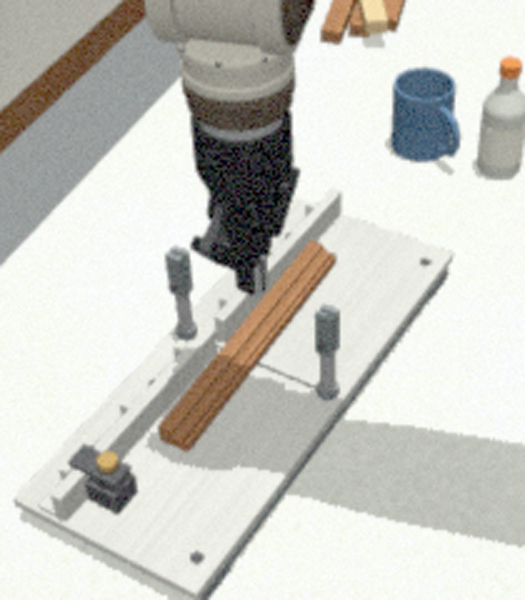

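Emit:
carry_out:
  deltas: "40 1 0 0 0 0 255;80 1 0 0 0 0 255;120 1 0 0 0 0 255;150 1 0 0 0 0 255;160 1 0 0 0 0 255;166 1 0 0 0 0 255;166 1 0 0 0 0 255;166 1 0 0 0 0 255"

```text
time_s: 9.98
ee_pos: [0.5626, 0.1004, 0.0393]
eef_rot: [0.092, 1.567, -0.09]
ft_force: [1.4, -0.0, 0.6]
grip_width: 0.0001
```

```bash
python3 st.py -.0 .068 .037
```

```text
9.98 [0.5626 0.1004 0.0393] box mm [-43.3  68.8] F box [1.37 0.15] Fz 0.64
(array([ 2.4, -0.6, 43.3]), array([-0.006,  0.002, -0.001]))
```

Emit:
carry_out:
  deltas: "1 0 4 0 0 0 255;2 0 8 0 0 0 255;2 0 12 0 0 0 255;2 0 16 0 0 0 255;2 0 20 0 0 0 255;2 0 22 0 0 0 255;2 0 23.5 0 0 0 255;2 0 25 0 0 0 255"

```text
time_s: 10.65
ee_pos: [0.5864, 0.0977, 0.0351]
eef_rot: [0.091, 1.569, -0.09]
ft_force: [0.1, 0.1, 1.0]
grip_width: -0.0
```

```bash
python3 st.py -.0 .068 .037
```

```text
10.65 [0.5864 0.0977 0.0351] box mm [-19.4  68.7] F box [0.09 0.09] Fz 0.98
(array([-1.9, -0.6, 19.4]), array([-0.005, -0.   , -0.   ]))
```

Emit:
carry_out:
  deltas: "-1 0 1.5 0 0 0 255;-1 0 3 0 0 0 255;-1 0 4.5 0 0 0 255;-1 0 6 0 0 0 255;-1 0 7.5 0 0 0 255;-1 0 9 0 0 0 255;-1 0 10 0 0 0 255;-1 0 10 0 0 0 255"

```text
time_s: 11.32
ee_pos: [0.5964, 0.0965, 0.0362]
eef_rot: [0.091, 1.569, -0.09]
ft_force: [-0.2, -0.1, 0.0]
grip_width: -0.0002
```

```bash
python3 st.py -.0 .068 .037;python3 - <<'E'
from plan import *
from bench import r
c=r.capture("side");crop(c,120,100,310,300,3,"s7.png");np.savez("side7.npz",**c)
E
```

```text
11.32 [0.5964 0.0965 0.0362] box mm [-9.3 68.7] F box [-0.22 -0.17] Fz 0.01
(array([-0.8, -0.6,  9.3]), array([-0.005, -0.   , -0.   ]))
```

View pics/s7.png

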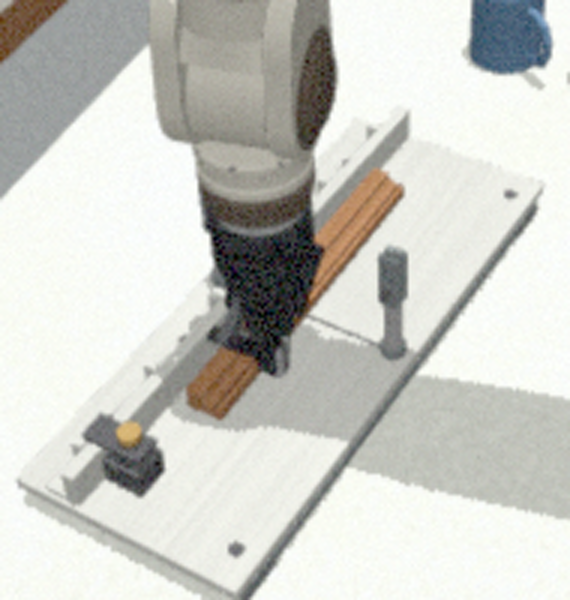

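Emit:
carry_out:
  deltas: "-1 0 1.5 0 0 0 255;-1 0 3 0 0 0 255;-1 0 4.5 0 0 0 255;-1 0 5 0 0 0 255;-1 0 5 0 0 0 255"

```text
time_s: 11.78
ee_pos: [0.6013, 0.0959, 0.0372]
eef_rot: [0.091, 1.569, -0.09]
ft_force: [0.3, 0.2, 0.5]
grip_width: 0.0003
```

```bash
python3 st.py -.0 .068 .037
```

```text
11.78 [0.6013 0.0959 0.0372] box mm [-4.3 68.7] F box [0.32 0.24] Fz 0.46
(array([ 0.2, -0.6,  4.3]), array([-0.005, -0.   , -0.   ]))
```

Emit:
carry_out:
  deltas: "0 0 -10 0 0 0 255;-15 0 -16 0 0 0 255;-55 0 -16 0 0 0 255;-95 0 -16 0 0 0 255;-135 0 -16 0 0 0 0;-165 -10 -16 0 0 0 0;-165 -50 -16 0 0 0 0;-165 -88 -16 0 0 0 0"

```text
time_s: 12.45
ee_pos: [0.5761, 0.0103, 0.2047]
eef_rot: [0.088, 1.565, -0.087]
ft_force: [0.1, 0.8, -1.1]
grip_width: 0.048
```

Emit:
carry_out:
  deltas: "0 0 0 0 0 0 0;0 0 0 0 0 0 0;0 0 0 0 0 0 0"

```text
time_s: 12.7
ee_pos: [0.5752, 0.0103, 0.2021]
eef_rot: [0.091, 1.569, -0.09]
ft_force: [-0.0, 0.4, -0.4]
grip_width: 0.0831
```

```bash
python3 st.py -.018 -.02 .04;python3 - <<'E'
from plan import *
from bench import r
c=r.capture("side");crop(c,120,50,310,300,2.4,"s8.png");np.savez("side8.npz",**c)
c=r.capture("top");crop(c,165,120,340,260,4.2,"t8.png")
E
```

```text
12.7 [0.5752 0.0103 0.2021] box mm [-20.9 -19.3] F box [-0.05  0.36] Fz -0.35
(array([162.1,  -0.8,   2.9]), array([-0.006, -0.   , -0.001]))
```

View pics/s8.png

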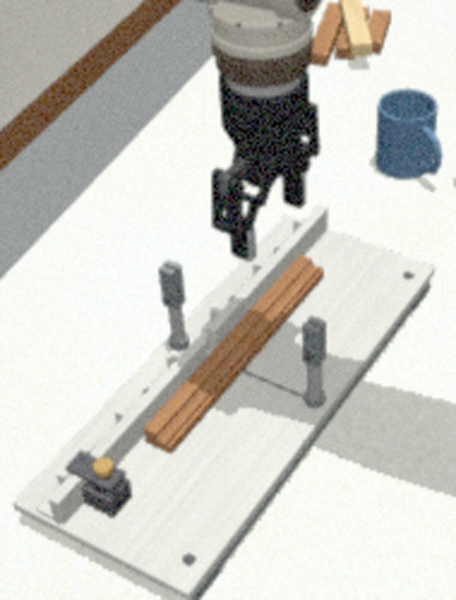

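View pics/t8.png

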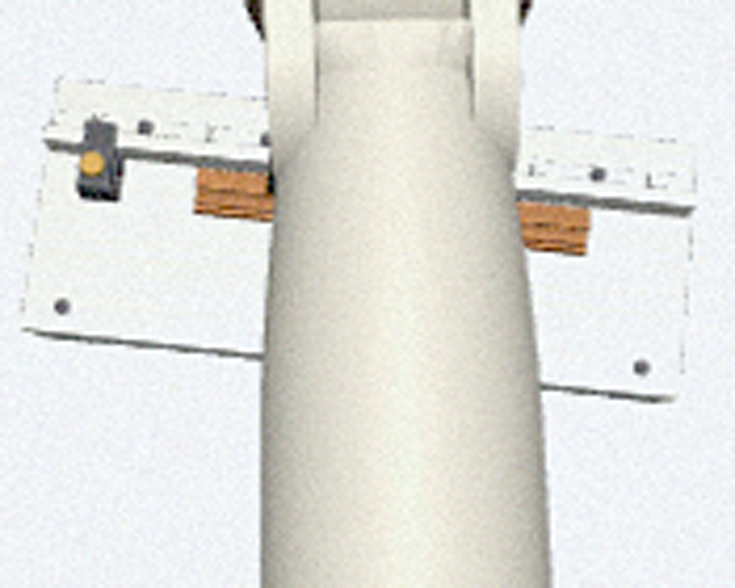

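Emit:
carry_out:
  deltas: "0 0 8 0 0 0 0;40 0 8 0 0 0 0;80 0 8 0 0 0 0;120 0 8 0 0 0 0;150 0 8 0 0 0 0;160 0 8 0 0 0 0;164 0 8 0 0 0 0;164 0 8 0 0 0 0"

```text
time_s: 13.47
ee_pos: [0.5835, 0.0099, 0.0385]
eef_rot: [0.09, 1.569, -0.089]
ft_force: [-0.3, -0.6, -0.2]
grip_width: 0.0857
```

```bash
python3 st.py -.012 -.02 .025;python3 - <<'E'
from plan import *
from bench import r
c=r.capture("side");crop(c,140,100,300,280,3.3,"s9.png");np.savez("side9.npz",**c)
E
```

```text
13.47 [0.5835 0.0099 0.0385] box mm [-12.6 -18.8] F box [-0.19 -0.64] Fz -0.16
(array([13.5, -1.2,  0.6]), array([-0.005, -0.   , -0.   ]))
```

View pics/s9.png

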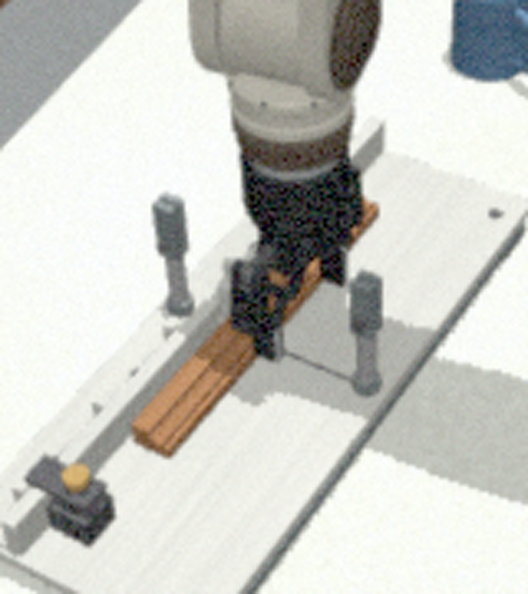

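Emit:
carry_out:
  deltas: "4 0 0 0 0 0 0;8 0 0 0 0 0 0;11 0 0 0 0 0 0;13 0 0 0 0 0 0;13 0 0 0 0 0 0;13 0 0 0 0 0 0"

```text
time_s: 14.02
ee_pos: [0.5831, 0.0094, 0.0252]
eef_rot: [0.091, 1.569, -0.09]
ft_force: [-0.5, -0.2, 0.4]
grip_width: 0.0853
```

```bash
python3 st.py -.012 -.02 .0245
```

```text
14.02 [0.5831 0.0094 0.0252] box mm [-13.  -19.3] F box [-0.49 -0.21] Fz 0.4
(array([ 0.7, -0.7,  1. ]), array([-0.005, -0.   , -0.   ]))
```

Emit:
carry_out:
  deltas: "0 0 1.5 0 0 0 0;0 0 3 0 0 0 0;0 0 4.5 0 0 0 0;0 0 6 0 0 0 0;0 0 7.5 0 0 0 0;0 0 9 0 0 0 0;0 0 10 0 0 0 0;0 0 10 0 0 0 0"

```text
time_s: 14.68
ee_pos: [0.5932, 0.0083, 0.0251]
eef_rot: [0.091, 1.569, -0.09]
ft_force: [-0.1, -0.2, -0.6]
grip_width: 0.0849
```

```bash
python3 st.py -.0 -.02 .0245
```

```text
14.68 [0.5932 0.0083 0.0251] box mm [ -2.8 -19.4] F box [-0.07 -0.2 ] Fz -0.63
(array([ 0.6, -0.6,  2.8]), array([-0.005, -0.   , -0.   ]))
```

Emit:
carry_out:
  deltas: "0 0 0.5 0 0 0 0;0 0 1 0 0 0 0;0 0 1.5 0 0 0 0;0 0 2 0 0 0 0;0 0 2 0 0 0 0"

```text
time_s: 15.1
ee_pos: [0.5951, 0.008, 0.0251]
eef_rot: [0.091, 1.569, -0.09]
ft_force: [0.9, 1.0, 0.1]
grip_width: 0.0854
```

Emit:
carry_out:
  deltas: "0 0 0.4 0 0 0 0;0 0 0.8 0 0 0 0;0 0 1 0 0 0 0"

```text
time_s: 15.35
ee_pos: [0.596, 0.008, 0.0251]
eef_rot: [0.091, 1.569, -0.09]
ft_force: [-0.2, 0.4, 0.1]
grip_width: 0.0856
```

```bash
python3 st.py -.0 -.02 .0245
```

```text
15.35 [0.596  0.008  0.0251] box mm [  0.1 -19.4] F box [-0.25  0.33] Fz 0.09
(array([ 0.6, -0.6, -0.1]), array([-0.005, -0.   , -0.   ]))
```

Emit:
carry_out:
  deltas: "0 0 0.5 0 0 0 0;0 0 1 0 0 0 0;0 0 1 0 0 0 0"

```text
time_s: 15.6
ee_pos: [0.5969, 0.0079, 0.0251]
eef_rot: [0.091, 1.569, -0.09]
ft_force: [-1.9, 0.2, -0.3]
grip_width: 0.0852
```

Emit:
carry_out:
  deltas: "0 0 0.5 0 0 0 0;0 0 0.5 0 0 0 0"

```text
time_s: 15.77
ee_pos: [0.5969, 0.0078, 0.0251]
eef_rot: [0.091, 1.57, -0.09]
ft_force: [-5.7, 1.1, 1.9]
grip_width: 0.0858
```

Emit:
carry_out:
  deltas: "0 0 0.5 0 0 0 0;0 0 0.5 0 0 0 0"

```text
time_s: 15.93
ee_pos: [0.597, 0.0078, 0.025]
eef_rot: [0.091, 1.571, -0.09]
ft_force: [-7.9, 1.1, 3.4]
grip_width: 0.0852
```

```bash
python3 st.py -.0 -.02 .0245;python3 - <<'E'
from plan import *
from bench import r
c=r.capture("side");crop(c,140,100,300,280,3.3,"s10.png");np.savez("side10.npz",**c)
E
```

```text
15.93 [0.597  0.0078 0.025 ] box mm [  1.  -19.4] F box [-7.96  0.24] Fz 3.4
(array([ 0.5, -0.6, -1. ]), array([-0.005, -0.002, -0.   ]))
```

View pics/s10.png

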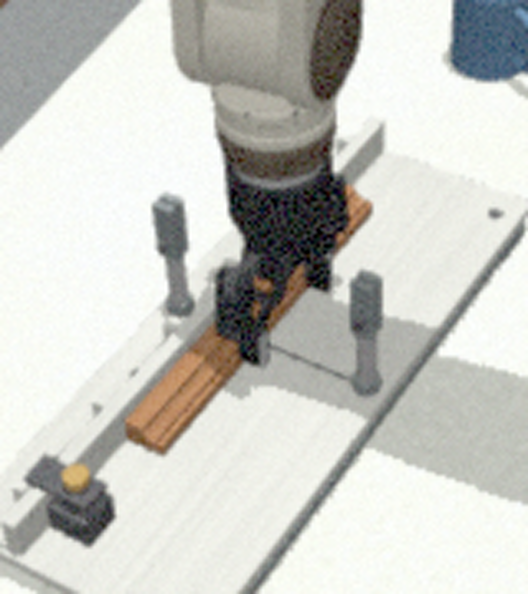

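Emit:
carry_out:
  deltas: "0 0 0.2 0 0 0 0;0 0 0.2 0 0 0 0;0 0 0.2 0 0 0 0"

```text
time_s: 16.23
ee_pos: [0.597, 0.0079, 0.025]
eef_rot: [0.091, 1.571, -0.09]
ft_force: [-8.2, 1.1, 3.1]
grip_width: 0.0852
```

Emit:
carry_out:
  deltas: "0 0 0.1 0 0 0 0;0 0 0.1 0 0 0 0;0 0 0.1 0 0 0 0;0 0 0.1 0 0 0 0;0 0 0.1 0 0 0 0;0 0 0.1 0 0 0 0"

```text
time_s: 16.73
ee_pos: [0.597, 0.0078, 0.025]
eef_rot: [0.091, 1.572, -0.09]
ft_force: [-8.6, 2.0, 2.9]
grip_width: 0.0853
```

```bash
python3 st.py -.0 -.02 .0245;python3 - <<'E'
from plan import *
from bench import r
c=r.capture("top");crop(c,165,130,340,230,4.5,"t11.png");np.savez("t11.npz",**c)
print(r.read_state()["ft_torque"])
E
```

```text
16.73 [0.597  0.0078 0.025 ] box mm [  1.  -19.4] F box [-8.81  1.03] Fz 2.92
(array([ 0.5, -0.6, -1. ]), array([-0.005, -0.003, -0.   ]))
[ 0.26189372  1.63880194 -0.14334025]
```

View pics/t11.png

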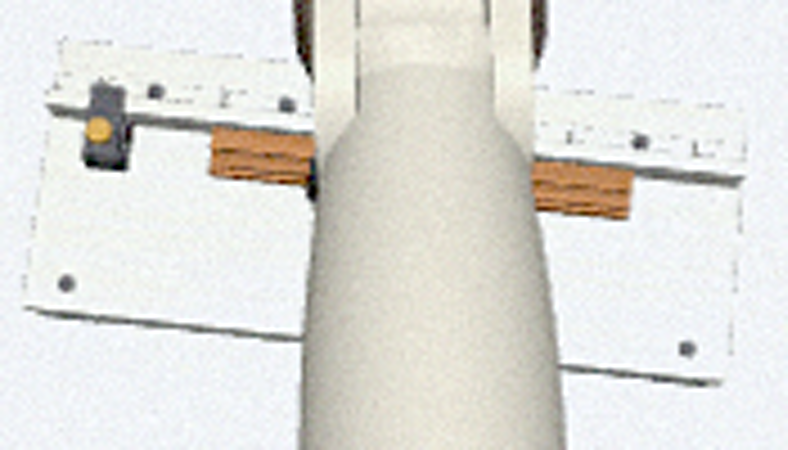

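Emit:
carry_out:
  deltas: "-0.2 0 0.3 0 0 0 0;-0.3 0 0.3 0 0 0 0;-0.3 0 0.5 0 0 0 0"

```text
time_s: 17.03
ee_pos: [0.5971, 0.0078, 0.025]
eef_rot: [0.091, 1.573, -0.09]
ft_force: [-11.2, 1.6, 3.9]
grip_width: 0.0852
```

```bash
python3 st.py
```

```text
17.03 [0.5971 0.0078 0.025 ] box mm [  1.1 -19.4] F box [-11.29   0.38] Fz 3.89
```

Emit:
carry_out:
  deltas: "0 0 0 0 0 0 0;0 0 0 0 0 0 0;0 0 0 0 0 0 0;0 0 0 0 0 0 0;0 0 0 0 0 0 0;0 0 0 0 0 0 0"

```text
time_s: 17.53
ee_pos: [0.597, 0.0078, 0.025]
eef_rot: [0.091, 1.573, -0.09]
ft_force: [-10.2, 1.3, 4.1]
grip_width: 0.0854
```

Emit:
carry_out:
  deltas: "0 0 -0.5 0 0 0 0;0 0 -1.5 0 0 0 0;0 0 -3 0 0 0 0;0 0 -7 0 0 0 0;0 0 -14 0 0 0 0;-20 0 -14 0 0 0 0;-60 0 -14 0 0 0 0;-100 0 -14 0 0 0 0"

```text
time_s: 18.2
ee_pos: [0.5834, 0.0092, 0.1255]
eef_rot: [0.09, 1.572, -0.09]
ft_force: [0.5, 0.0, 0.4]
grip_width: 0.0856
```

```bash
python3 st.py .022 -.195 .18
```

```text
18.2 [0.5834 0.0092 0.1255] box mm [-12.7 -19.5] F box [0.48 0.08] Fz 0.44
(array([ -54.6, -175.3,   35.5]), array([-0.005, -0.003, -0.   ]))
```

Emit:
carry_out:
  deltas: "-35 0 0 0 0 0 255;-54 -30 8 0 0 0 255;-54 -65 16 0 0 0 255;-54 -100 24 0 0 0 255;-54 -135 32 0 0 0 255;-54 -170 38 0 0 0 255;-54 -192 40 0 0 0 255;-54 -192 40 0 0 0 255"

```text
time_s: 18.87
ee_pos: [0.6019, -0.1901, 0.179]
eef_rot: [0.093, 1.569, -0.094]
ft_force: [0.3, -0.1, 0.1]
grip_width: 0.0001
```

```bash
python3 st.py .027 -.212 .037;python3 - <<'E'
from plan import *
from bench import r
c=r.capture("top");crop(c,165,130,340,230,4.5,"t12.png");np.savez("t12.npz",**c)
c=r.capture("side");crop(c,120,60,310,300,2.5,"s12.png");np.savez("side12.npz",**c)
E
```

```text
18.87 [ 0.6019 -0.1901  0.179 ] box mm [  27.6 -215.6] F box [ 0.27 -0.05] Fz 0.06
(array([142. ,   3.7,  -0.6]), array([-0.009, -0.   ,  0.001]))
```

View pics/t12.png

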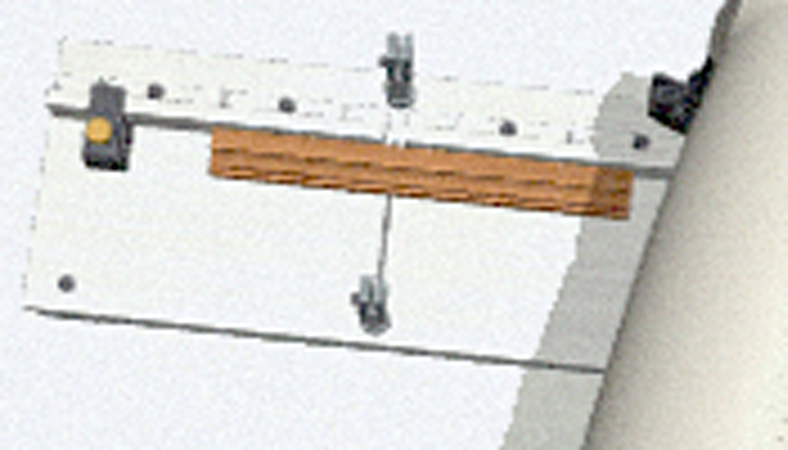

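View pics/s12.png

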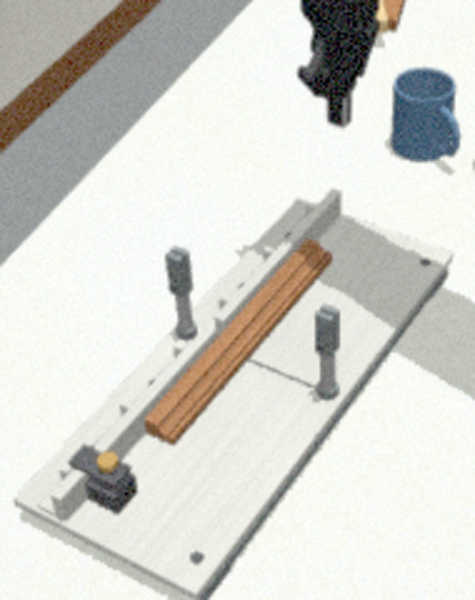

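```bash
python3 - <<'E'
from plan import *
t=np.load("t12.npz")
for n,p,z in(("BL",(212,128),.052),("BR",(633,171),.052),("FL",(209,175),.043),("FR",(628,218),.043),("stop",(131,123),.056)):
    print(n,inbox(onz(t,(p[0]+.5)/4.5-.5+165,(p[1]+.5)/4.5-.5+130,z))*1000)
E
```

```text
BL [ 43.31905265 129.38452037]
BR [  41.79326608 -169.56502848]
FL [ 11.25563065 128.5181252 ]
FR [   9.75305333 -169.51148315]
stop [ 40.09160169 186.18694075]
```

Emit:
carry_out:
  deltas: "40 0 0 0 0 0 255;80 0 0 0 0 0 255;115 0 -1 0 0 0 255;135 0 -1 0 0 0 255;141 0 -1 0 0 0 255;141 0 -1 0 0 0 255;141 0 -1 0 0 0 255"

```text
time_s: 19.55
ee_pos: [0.6023, -0.1853, 0.04]
eef_rot: [0.09, 1.567, -0.089]
ft_force: [-0.2, 0.7, 1.0]
grip_width: 0.0003
```

```bash
python3 st.py .027 -.192 .037
```

```text
19.55 [ 0.6023 -0.1853  0.04  ] box mm [  27.4 -210.8] F box [-0.32  0.64] Fz 0.97
(array([ 3. , 18.8, -0.5]), array([-0.004,  0.001, -0.   ]))
```

Emit:
carry_out:
  deltas: "2 3 0 0 0 0 255;2.5 6 -0.5 0 0 0 255;2.5 9 -0.5 0 0 0 255;2.5 12 -0.5 0 0 0 255;2.5 15 -0.5 0 0 0 255;2.5 18 -0.5 0 0 0 255;2.5 20 -0.5 0 0 0 255;2.5 22 -0.5 0 0 0 255"

```text
time_s: 20.22
ee_pos: [0.6037, -0.1638, 0.0359]
eef_rot: [0.091, 1.569, -0.09]
ft_force: [0.2, 0.1, 0.1]
grip_width: 0.0002
```

```bash
python3 st.py .027 -.182 .037
```

```text
20.22 [ 0.6037 -0.1638  0.0359] box mm [  26.4 -189.2] F box [0.15 0.13] Fz 0.06
(array([-1.1,  7.2,  0.5]), array([-0.005, -0.   , -0.   ]))
```

Emit:
carry_out:
  deltas: "0 2 0.5 0 0 0 255;0 4 0.5 0 0 0 255;0 6 0.5 0 0 0 255;0 9 0.5 0 0 0 255;0 12 0.5 0 0 0 255;0 15 0.5 0 0 0 255;0 18 0.5 0 0 0 255;0 20 0.5 0 0 0 255"

```text
time_s: 20.88
ee_pos: [0.6064, -0.1438, 0.0358]
eef_rot: [0.091, 1.569, -0.09]
ft_force: [-0.5, 0.3, 0.6]
grip_width: -0.0
```

```bash
python3 st.py .027 -.182 .037;python3 - <<'E'
from plan import *
from bench import r
c=r.capture("top");crop(c,165,130,340,230,4.5,"t13.png");np.savez("t13.npz",**c)
E
```

```text
20.88 [ 0.6064 -0.1438  0.0358] box mm [  27.  -169.1] F box [-0.53  0.24] Fz 0.59
(array([ -1.2, -12.9,   0.1]), array([-0.005, -0.   , -0.   ]))
```

View pics/t13.png

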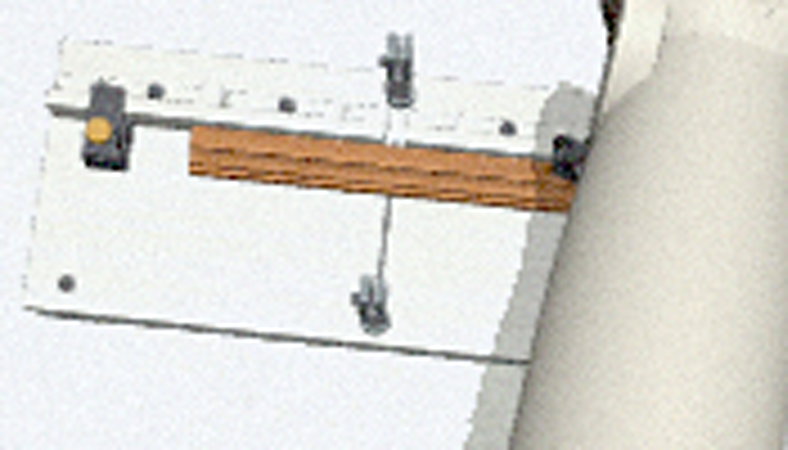

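Emit:
carry_out:
  deltas: "0 3 0 0 0 0 255;0 6 0 0 0 0 255;0 9 0 0 0 0 255;0 12 0 0 0 0 255;0 15 0 0 0 0 255;0 18 0 0 0 0 255;0 21 0 0 0 0 255;0 24 0 0 0 0 255"

```text
time_s: 21.6
ee_pos: [0.6092, -0.1201, 0.0359]
eef_rot: [0.091, 1.569, -0.09]
ft_force: [0.2, 0.3, -0.2]
grip_width: 0.0001
```

```bash
python3 st.py .027 -.129 .037;python3 - <<'E'
from plan import *
from bench import r
c=r.capture("top");crop(c,165,130,340,230,4.5,"t14.png");np.savez("t14.npz",**c)
E
```

```text
21.6 [ 0.6092 -0.1201  0.0359] box mm [  27.1 -145.2] F box [0.13 0.34] Fz -0.21
(array([-1.1, 16.2, -0.2]), array([-0.005, -0.   , -0.   ]))
```

View pics/t14.png

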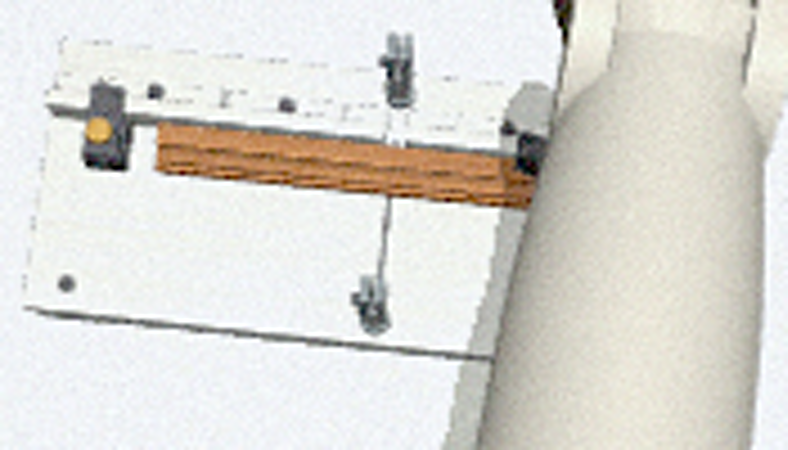

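Emit:
carry_out:
  deltas: "0 2 0 0 0 0 255;0 4 0 0 0 0 255;0 6 0 0 0 0 255;0 8 0 0 0 0 255;0 10 0 0 0 0 255;0 12 0 0 0 0 255;0 13 0 0 0 0 255;0 14 0 0 0 0 255"

```text
time_s: 22.32
ee_pos: [0.6108, -0.1064, 0.0359]
eef_rot: [0.091, 1.569, -0.09]
ft_force: [0.0, -0.7, -0.4]
grip_width: -0.0004
```

```bash
python3 st.py .027 -.129 .037;python3 - <<'E'
from plan import *
from bench import r
c=r.capture("top");crop(c,170,135,260,185,8,"t15.png");np.savez("t15.npz",**c)
E
```

```text
22.32 [ 0.6108 -0.1064  0.0359] box mm [  27.2 -131.4] F box [ 0.1  -0.64] Fz -0.4
(array([-1.1,  2.4, -0.2]), array([-0.005, -0.   , -0.   ]))
```

View pics/t15.png

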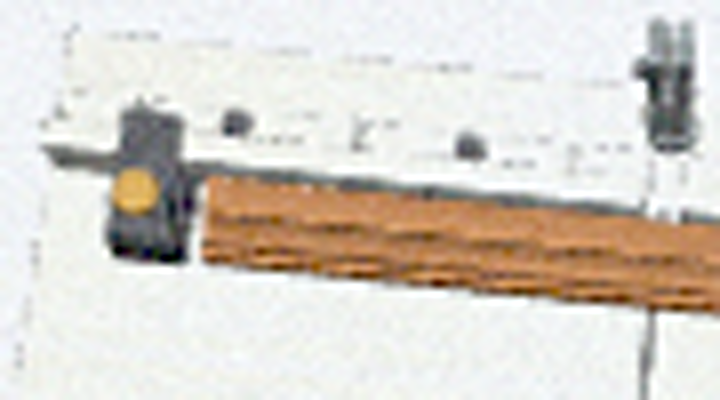

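The top view shows the left end at (205,220) and the stop face at (190,220), a gap of about 5 mm. I'm creeping from here.

Emit:
carry_out:
  deltas: "0 0.5 0 0 0 0 255;0 1 0 0 0 0 255;0 1.5 0 0 0 0 255;0 2 0 0 0 0 255;0 2.5 0 0 0 0 255;0 3 0 0 0 0 255"

```text
time_s: 22.87
ee_pos: [0.6111, -0.1035, 0.0359]
eef_rot: [0.091, 1.569, -0.09]
ft_force: [0.4, -0.4, -1.3]
grip_width: -0.0001
```

Emit:
carry_out:
  deltas: "0 0.5 0 0 0 0 255;0 1 0 0 0 0 255;0 1 0 0 0 0 255"

```text
time_s: 23.12
ee_pos: [0.6112, -0.1024, 0.0359]
eef_rot: [0.091, 1.569, -0.09]
ft_force: [-0.3, -0.5, 0.6]
grip_width: -0.0001
```

Emit:
carry_out:
  deltas: "0 0.5 0 0 0 0 255;0 0.5 0 0 0 0 255;0 0.5 0 0 0 0 255"

```text
time_s: 23.37
ee_pos: [0.6113, -0.102, 0.0359]
eef_rot: [0.091, 1.569, -0.09]
ft_force: [-0.1, -0.6, 0.2]
grip_width: 0.0002
```

```bash
python3 st.py .027 -.129 .037
```

```text
23.37 [ 0.6113 -0.102   0.0359] box mm [  27.3 -126.9] F box [-0.03 -0.57] Fz 0.16
(array([-1.1, -2.1, -0.2]), array([-0.005, -0.   , -0.001]))
```

Emit:
carry_out:
  deltas: "0 0.5 0 0 0 0 255;0 0.5 0 0 0 0 255"

```text
time_s: 23.53
ee_pos: [0.6114, -0.1015, 0.0359]
eef_rot: [0.091, 1.569, -0.09]
ft_force: [-0.1, -0.6, 0.5]
grip_width: -0.0004
```

Emit:
carry_out:
  deltas: "0 0.5 0 0 0 0 255;0 0.5 0 0 0 0 255"

```text
time_s: 23.7
ee_pos: [0.6114, -0.101, 0.0359]
eef_rot: [0.091, 1.569, -0.09]
ft_force: [0.5, -0.6, -0.1]
grip_width: -0.0
```

Emit:
carry_out:
  deltas: "0 0.4 0 0 0 0 255;0 0.4 0 0 0 0 255"

```text
time_s: 23.87
ee_pos: [0.6115, -0.1006, 0.0359]
eef_rot: [0.091, 1.569, -0.09]
ft_force: [0.6, -0.9, -0.0]
grip_width: -0.0001
```

```bash
python3 st.py .027 -.129 .037
```

```text
23.87 [ 0.6115 -0.1006  0.0359] box mm [  27.3 -125.6] F box [ 0.65 -0.79] Fz -0.01
(array([-1.1, -3.4, -0.3]), array([-0.005, -0.   , -0.   ]))
```

Emit:
carry_out:
  deltas: "0 0.5 0 0 0 0 255;0 0.5 0 0 0 0 255"

```text
time_s: 24.03
ee_pos: [0.6115, -0.1002, 0.0359]
eef_rot: [0.091, 1.569, -0.09]
ft_force: [-0.1, -1.6, -0.8]
grip_width: 0.0001
```

Emit:
carry_out:
  deltas: "0 0.5 0 0 0 0 255;0 0.5 0 0 0 0 255"

```text
time_s: 24.2
ee_pos: [0.6115, -0.1001, 0.0359]
eef_rot: [0.09, 1.569, -0.091]
ft_force: [-0.6, -4.2, -0.6]
grip_width: -0.0
```

```bash
python3 st.py .027 -.129 .037;python3 - <<'E'
from plan import *
from bench import r
c=r.capture("top");crop(c,170,135,260,185,8,"t16.png");np.savez("t16.npz",**c)
E
```

```text
24.2 [ 0.6115 -0.1001  0.0359] box mm [  27.2 -125. ] F box [-0.19 -4.2 ] Fz -0.58
(array([-1.1, -4. , -0.2]), array([-0.006, -0.   ,  0.   ]))
```

View pics/t16.png

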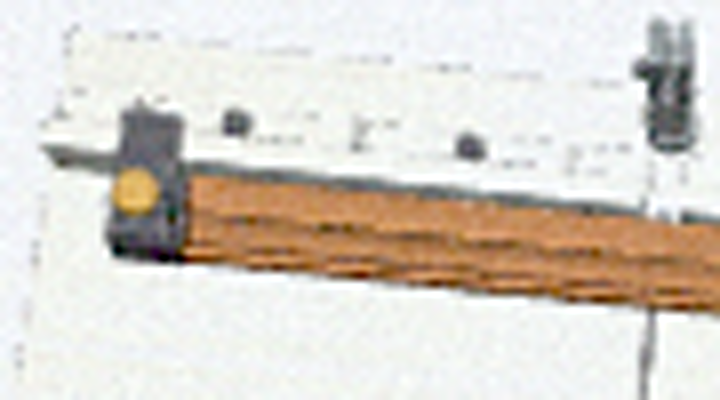

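The moulding is now against the stop. I'm leaning to about 8 N and holding.

Emit:
carry_out:
  deltas: "0 0.4 0 0 0 0 255;0 0.4 0 0 0 0 255"

```text
time_s: 24.42
ee_pos: [0.6115, -0.1, 0.0359]
eef_rot: [0.09, 1.569, -0.092]
ft_force: [-2.0, -6.6, 0.6]
grip_width: -0.0001
```

Emit:
carry_out:
  deltas: "0 0.3 0 0 0 0 255;0 0.3 0 0 0 0 255;0 0.3 0 0 0 0 255"

```text
time_s: 24.67
ee_pos: [0.6115, -0.0999, 0.0359]
eef_rot: [0.09, 1.569, -0.092]
ft_force: [-1.7, -6.5, 0.3]
grip_width: 0.0
```

```bash
python3 st.py .027 -.129 .037
```

```text
24.67 [ 0.6115 -0.0999  0.0359] box mm [  27.2 -124.9] F box [-0.96 -6.61] Fz 0.32
(array([-1.1, -4.1, -0.2]), array([-0.006, -0.   ,  0.001]))
```

Emit:
carry_out:
  deltas: "0 0.4 0 0 0 0 255;0 0.4 0 0 0 0 255;0 0.4 0 0 0 0 255;0 0.4 0 0 0 0 255;0 0.4 0 0 0 0 255;0 0.4 0 0 0 0 255"

```text
time_s: 25.17
ee_pos: [0.6115, -0.0999, 0.0359]
eef_rot: [0.09, 1.569, -0.093]
ft_force: [-1.1, -8.5, 1.1]
grip_width: -0.0
```

```bash
python3 st.py; python3 - <<'E'
from plan import *
from bench import r
c=r.capture("side");crop(c,120,100,310,300,3,"s17.png")
E
```

```text
25.17 [ 0.6115 -0.0999  0.0359] box mm [  27.2 -124.8] F box [-0.21 -8.55] Fz 1.07
```

View pics/s17.png

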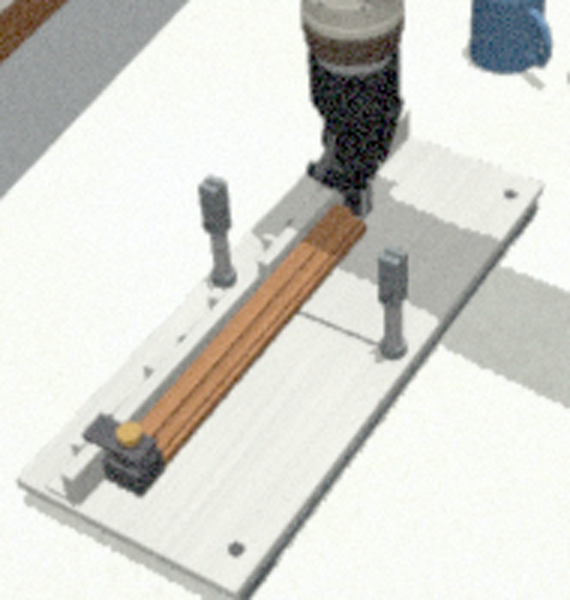

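Emit:
carry_out:
  deltas: "0 -1 0 0 0 0 255;0 -3 0 0 0 0 255;0 -8 0 0 0 0 255;-2 -15 0 0 0 0 255;-40 -15 0 0 0 0 255;-80 -15 0 0 0 0 255;-120 -15 0 0 0 0 255;-150 -15 -10 0 0 0 255"

```text
time_s: 25.88
ee_pos: [0.601, -0.1128, 0.1892]
eef_rot: [0.091, 1.566, -0.09]
ft_force: [1.6, -0.5, 1.7]
grip_width: -0.0001
```

```bash
python3 st.py -.012 .035 .18; python3 - <<'E'
from plan import *
from bench import r
c=r.capture("top");crop(c,165,130,340,230,4.5,"t18.png");np.savez("t18.npz",**c)
E
```

```text
25.88 [ 0.601  -0.1128  0.1892] box mm [  18.2 -138.9] F box [ 1.6  -0.28] Fz 1.67
(array([  9.2, 173.7, -31.1]), array([-0.005,  0.003, -0.001]))
```

View pics/t18.png

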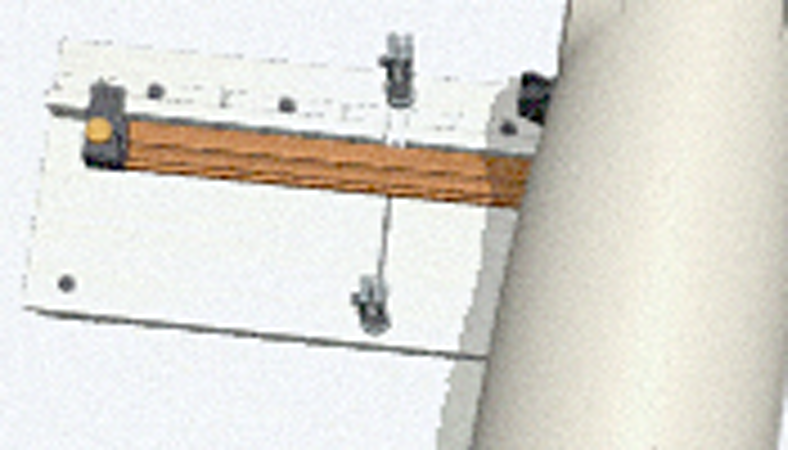

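Emit:
carry_out:
  deltas: "0 30 -6 0 0 0 0;0 65 -12 0 0 0 0;0 100 -18 0 0 0 0;0 135 -24 0 0 0 0;0 165 -30 0 0 0 0;0 174 -31 0 0 0 0;0 174 -31 0 0 0 0;0 174 -31 0 0 0 0"

```text
time_s: 26.6
ee_pos: [0.5893, 0.0639, 0.1859]
eef_rot: [0.09, 1.569, -0.089]
ft_force: [0.1, 0.8, -0.7]
grip_width: 0.0853
```

```bash
python3 st.py -.012 .035 .025; python3 - <<'E'
from plan import *
from bench import r
c=r.capture("side");crop(c,120,60,310,300,2.5,"s19.png")
E
```

```text
26.6 [0.5893 0.0639 0.1859] box mm [-12.8  35.5] F box [0.05 0.76] Fz -0.75
(array([160.9,  -0.5,   0.8]), array([-0.004, -0.   , -0.   ]))
```

View pics/s19.png

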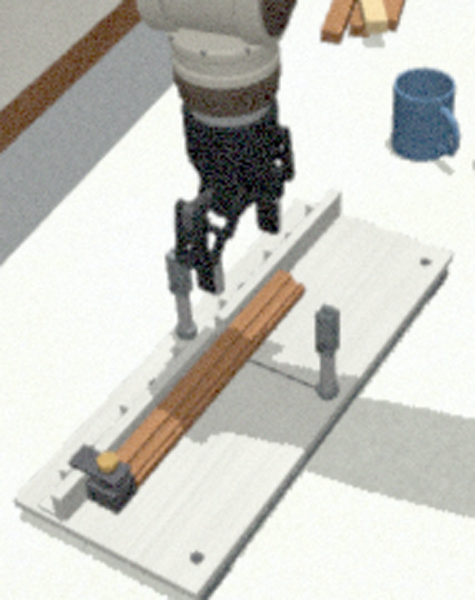

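Emit:
carry_out:
  deltas: "40 0 0 0 0 0 0;80 0 0 0 0 0 0;115 0 0 0 0 0 0;140 0 0 0 0 0 0;150 0 0 0 0 0 0;157 0 0 0 0 0 0;159 0 0 0 0 0 0;159 0 0 0 0 0 0"

```text
time_s: 27.32
ee_pos: [0.59, 0.0636, 0.0282]
eef_rot: [0.091, 1.568, -0.09]
ft_force: [0.2, 0.4, 0.4]
grip_width: 0.0857
```

```bash
python3 st.py -.001 .035 .025
```

```text
27.32 [0.59   0.0636 0.0282] box mm [-12.   35.3] F box [0.14 0.43] Fz 0.42
(array([ 3.2, -0.2, 11. ]), array([-0.006,  0.001, -0.001]))
```

Emit:
carry_out:
  deltas: "0.5 0 2 0 0 0 0;0.5 0 4 0 0 0 0;0.5 0 6 0 0 0 0;0.5 0 8 0 0 0 0;0.5 0 9 0 0 0 0;0.5 0 10 0 0 0 0;0.5 0 10.5 0 0 0 0;0.5 0 10.5 0 0 0 0"

```text
time_s: 27.98
ee_pos: [0.5997, 0.0629, 0.0264]
eef_rot: [0.091, 1.569, -0.09]
ft_force: [-1.0, -0.5, 0.2]
grip_width: 0.0854
```

Emit:
carry_out:
  deltas: "0 0 0.5 0 0 0 0;0 0 1 0 0 0 0;0 0 1 0 0 0 0"

```text
time_s: 28.23
ee_pos: [0.6007, 0.0628, 0.0265]
eef_rot: [0.091, 1.569, -0.09]
ft_force: [-0.7, 0.0, 0.7]
grip_width: 0.0854
```

```bash
python3 st.py -.001 .035 .025
```

```text
28.23 [0.6007 0.0628 0.0265] box mm [-1.3 35.7] F box [-0.67 -0.05] Fz 0.71
(array([ 1.5, -0.7,  0.3]), array([-0.005, -0.   , -0.   ]))
```

Emit:
carry_out:
  deltas: "0 0 0.5 0 0 0 0;0 0 1 0 0 0 0;0 0 1 0 0 0 0"

```text
time_s: 28.48
ee_pos: [0.6017, 0.0627, 0.0265]
eef_rot: [0.091, 1.569, -0.09]
ft_force: [0.2, -0.1, -0.0]
grip_width: 0.0854
```

Emit:
carry_out:
  deltas: "0 0 0.5 0 0 0 0;0 0 0.5 0 0 0 0"

```text
time_s: 28.65
ee_pos: [0.6021, 0.0626, 0.0264]
eef_rot: [0.091, 1.569, -0.09]
ft_force: [0.5, -0.7, 0.3]
grip_width: 0.0853
```

Emit:
carry_out:
  deltas: "0 0 0.4 0 0 0 0;0 0 0.4 0 0 0 0"

```text
time_s: 28.82
ee_pos: [0.6025, 0.0626, 0.0265]
eef_rot: [0.091, 1.569, -0.09]
ft_force: [-1.1, -0.1, 1.0]
grip_width: 0.0855
```

```bash
python3 st.py -.001 .035 .025
```

```text
28.82 [0.6025 0.0626 0.0265] box mm [ 0.5 35.6] F box [-1.06 -0.21] Fz 1.03
(array([ 1.5, -0.6, -1.5]), array([-0.005, -0.   , -0.   ]))
```

Emit:
carry_out:
  deltas: "0 0 0.4 0 0 0 0;0 0 0.4 0 0 0 0"

```text
time_s: 28.98
ee_pos: [0.6029, 0.0625, 0.0264]
eef_rot: [0.091, 1.569, -0.09]
ft_force: [-0.8, 0.6, 0.2]
grip_width: 0.0852
```

Emit:
carry_out:
  deltas: "0 0 0.4 0 0 0 0;0 0 0.4 0 0 0 0"

```text
time_s: 29.15
ee_pos: [0.6033, 0.0625, 0.0264]
eef_rot: [0.091, 1.569, -0.09]
ft_force: [-1.3, -0.1, 0.5]
grip_width: 0.0855
```

Emit:
carry_out:
  deltas: "0 0 0.3 0 0 0 0;0 0 0.3 0 0 0 0"

```text
time_s: 29.32
ee_pos: [0.6033, 0.0625, 0.0264]
eef_rot: [0.091, 1.57, -0.09]
ft_force: [-1.6, 0.6, 1.0]
grip_width: 0.0853
```

```bash
python3 st.py -.001 .035 .025
```

```text
29.32 [0.6033 0.0625 0.0264] box mm [ 1.3 35.6] F box [-1.64  0.45] Fz 1.05
(array([ 1.4, -0.7, -2.3]), array([-0.005, -0.001, -0.   ]))
```

Emit:
carry_out:
  deltas: "0 0 0.4 0 0 0 0;0 0 0.4 0 0 0 0"

```text
time_s: 29.48
ee_pos: [0.6034, 0.0625, 0.0264]
eef_rot: [0.091, 1.57, -0.09]
ft_force: [-4.1, 1.4, 2.6]
grip_width: 0.085
```

Emit:
carry_out:
  deltas: "0 0 0.4 0 0 0 0;0 0 0.4 0 0 0 0"

```text
time_s: 29.65
ee_pos: [0.6035, 0.0625, 0.0263]
eef_rot: [0.091, 1.571, -0.09]
ft_force: [-7.7, 1.0, 3.3]
grip_width: 0.0855
```

```bash
python3 st.py -.001 .035 .025
```

```text
29.65 [0.6035 0.0625 0.0263] box mm [ 1.5 35.7] F box [-7.75  0.12] Fz 3.34
(array([ 1.3, -0.7, -2.5]), array([-0.005, -0.002, -0.   ]))
```

Emit:
carry_out:
  deltas: "0 0 0.3 0 0 0 0;0 0 0.3 0 0 0 0;0 0 0.3 0 0 0 0;0 0 0.3 0 0 0 0;0 0 0.3 0 0 0 0;0 0 0.3 0 0 0 0"

```text
time_s: 30.15
ee_pos: [0.6035, 0.0625, 0.0263]
eef_rot: [0.091, 1.571, -0.09]
ft_force: [-8.1, 0.9, 3.5]
grip_width: 0.0857
```

Emit:
carry_out:
  deltas: "0 0 -0.5 0 0 0 0;0 0 -1 0 0 0 0;0 0 -2 0 0 0 0;0 0 -4 0 0 0 0;0 0 -7 0 0 0 0;0 0 -12 0 0 0 0;-15 0 -14 0 0 0 0;-50 0 -14 0 0 0 0"

```text
time_s: 30.82
ee_pos: [0.5876, 0.0637, 0.0724]
eef_rot: [0.09, 1.577, -0.091]
ft_force: [0.6, -0.2, 0.3]
grip_width: 0.0853
```

Emit:
carry_out:
  deltas: "-40 0 0 0 0 0 0;-80 0 0 0 0 0 0;-110 0 0 0 0 0 0;-120 -40 0 0 0 0 0;-120 -80 0 0 0 0 0;-120 -120 -20 0 0 0 0;-120 -160 -40 0 0 0 0;-120 -200 -60 0 0 0 0"

```text
time_s: 31.48
ee_pos: [0.512, -0.1215, 0.1963]
eef_rot: [0.09, 1.569, -0.09]
ft_force: [0.4, -1.2, 0.4]
grip_width: 0.0858
```

Emit:
carry_out:
  deltas: "0 -30 -30 0 0 0 0;0 -60 -60 0 0 0 0;0 -80 -90 0 0 0 0;0 -80 -120 0 0 0 0;0 -80 -120 0 0 0 0;0 -80 -120 0 0 0 0"

```text
time_s: 31.98
ee_pos: [0.3838, -0.1863, 0.197]
eef_rot: [0.091, 1.567, -0.092]
ft_force: [0.1, 0.2, 0.5]
grip_width: 0.0853
```

```bash
python3 st.py; python3 - <<'E'
from plan import *
from bench import r
c=r.capture("top");crop(c,165,130,340,230,4.5,"t20.png");crop(c,170,135,260,185,8,"t20b.png");np.savez("t20.npz",**c)
c=r.capture("side");crop(c,120,120,310,300,3.3,"s20.png")
E
```

```text
31.98 [ 0.3838 -0.1863  0.197 ] box mm [-189.6 -235.6] F box [0.06 0.24] Fz 0.51
```

View pics/t20.png

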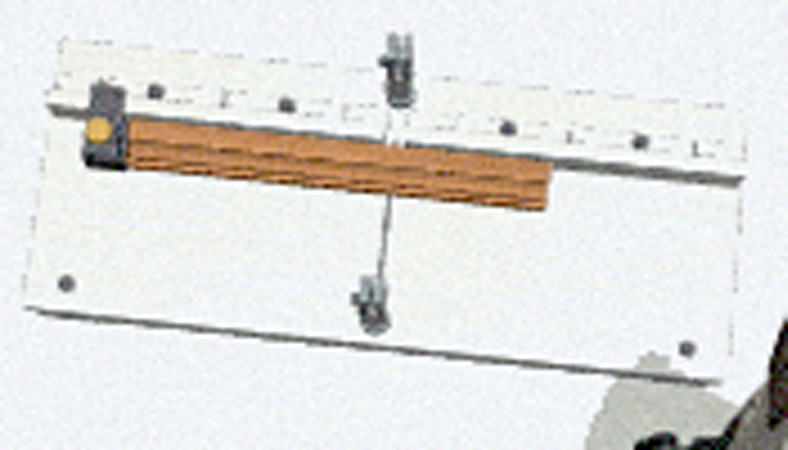

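View pics/t20b.png

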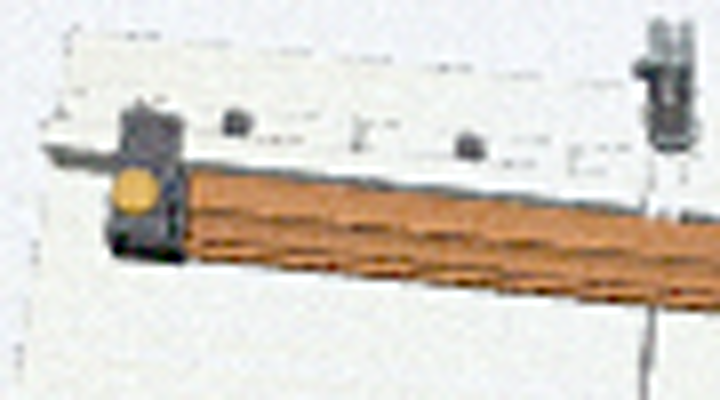

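View pics/s20.png

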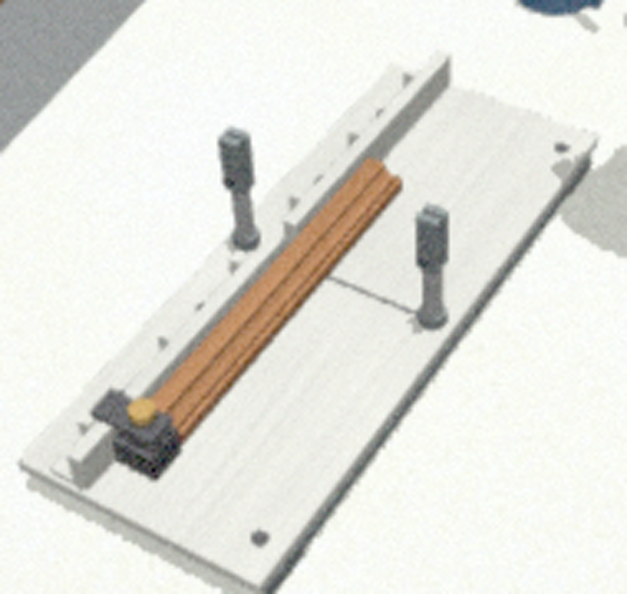

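```bash
cat > edge.py <<'E'
from plan import *
def edge(t):
    im=t["img"].astype(float); D=cv2.GaussianBlur(im[:,:,0]-im[:,:,2],(0,0),.8)  # red-blue
    out=[]
    for u in range(190,306):
        col=D[135:200,u]; m=col.max()
        if m<25: continue
        h=m*0.5; i=np.where(col>h)[0]; a,b=i[0],i[-1]
        top=a-1+(h-col[a-1])/(col[a]-col[a-1]); bot=b+(col[b]-h)/(col[b]-col[b+1])
        out.append((u,top+135,bot+135))
    return np.array(out)
for n in("t11","t12","t13","t14","t15","t16","t18","t20"):
    e=edge(np.load(n+".npz")); e=e[(e[:,2]-e[:,1]>8)]
    res=[]
    for lo,hi in((195,212),(212,235),(235,260),(260,285),(285,304)):
        k=(e[:,0]>=lo)&(e[:,0]<hi)
        x=e[k]
        # residual to a common reference line
        res.append((len(x),*[round(float(np.median(x[:,j]-0.102*(x[:,0]-200))),2) for j in(1,2)]) if len(x)>5 else None)
    print(n,res)
E
python3 edge.py
```

```text
t11 [None, (22, 156.61, 167.13), None, None, (19, 156.67, 167.29)]
t12 [None, (23, 156.63, 167.17), (25, 156.7, 167.19), (25, 156.62, 167.29), (19, 156.68, 167.28)]
t13 [None, (23, 156.74, 167.2), (25, 156.77, 167.31), (25, 156.64, 167.36), None]
t14 [(12, 156.92, 167.38), (23, 156.88, 167.39), (25, 156.81, 167.36), (21, 156.78, 167.45), None]
t15 [(17, 156.98, 167.48), (23, 156.98, 167.44), (25, 156.85, 167.44), (16, 156.83, 167.47), None]
t16 [(17, 157.04, 167.52), (23, 157.02, 167.46), (25, 156.88, 167.4), (14, 156.85, 167.52), None]
t18 [(17, 157.03, 167.5), (23, 156.97, 167.5), (25, 156.88, 167.39), (22, 156.75, 167.38), None]
t20 [(17, 156.61, 167.12), (23, 156.67, 167.1), (25, 156.65, 167.16), (25, 156.64, 167.27), None]
```

```bash
python3 - <<'E'
from plan import *
for n in("t16","t18","t20"):
    im=np.load(n+".npz")["img"].astype(float); D=cv2.GaussianBlur(im[:,:,0]-im[:,:,2],(0,0),.8)
    r=[]
    for v in(158,160,162,164):
        row=D[v,185:215];h=25;i=np.where(row>h)[0][0];r.append(round(184+i+(h-row[i-1])/(row[i]-row[i-1]),2))
    print(n,r)
E
```

```text
t16 [np.float64(184.24), np.float64(-420.25), np.float64(193.25), np.float64(192.93)]
t18 [np.float64(184.23), np.float64(242.92), np.float64(193.16), np.float64(193.06)]
t20 [np.float64(184.0), np.float64(210.7), np.float64(193.25), np.float64(192.89)]
```

The final back edge matches the line measured under press within about 0.2 mm. The left end sits within about 0.3 mm of where it was when bearing on the stop, so I'm handing in.

```bash
python3 - <<'E'
from bench import r
print(r.sign_off())
E
```

```text
the job is handed in; nothing more can be done
None
```

The moulding is lying flush along the fence with its left end against the length stop. I handed the job in at about 32 s; no verdict was reported.

**What I did**
- I pushed it back at the right side, then the left, until it was nearly parallel to the fence.
- I pressed it home with both open fingertips. The push read 8 to 11 N at the wrist and was held for about a second.
- I slid it left by its right end onto the stop, where the push read 6.5 to 8.5 N.
- I reseated it on the fence at about 8 N and backed the arm clear.

**Last checks**
- **Fence:** in the top camera, the final back edge matches the line measured under the press to about 0.2 mm. While it was pushed against the stop, the left part stood off about 1.3 mm, inside the 4 mm limit; the reseat closed that.
- **Stop:** the left end stayed within about 0.3 mm of where it was when bearing on the stop.
- **Clearance:** the final pictures show the moulding lying on the bed with the gripper well clear. The saw, glue bottle and mug were never approached.

**Problems and limits**
- Joint 6 ran into its range limit early on, which cost a half turn of the gripper and about 2 s.
- The forces are wrist readings, so what reached the fence and stop is inferred. About 3 to 4 N of downward force showed up during the fence presses.

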